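# Load the turn-tile dispenser in standee order

## Robot

A 6-joint arm with a two-finger parallel gripper is mounted at the origin on the work surface. World frame = base frame: x ahead of the robot, y to its left, z up, the work surface at z = 0. Lengths are in m, angles in rad, forces in N, time in s.
With the tool pointing down it reaches from about 0.35 to 0.975 m from the base axis. Payload 4.9 kg.
Tool frame: the origin (TCP) lies midway between the tips of the shut fingers; the grasp point (between the pads) lies manip.grip_depth behind it (manip.grip_depth is the distance from the TCP to the grasp point, in m); z points along the fingers, x is the direction in which the jaws open and shut, and the axes are right-handed (so a half turn about z gives the same grasp; the last joint's range is limited). The gripper opens to 85 mm and grips with 20 to 120 N. Pads are 22 mm wide; open, the fingers measure 114 mm over their backs; the gripper's body (76 mm by 85 mm) begins 54 mm behind the grasp point. The pads swing forward as they close: fully open they stand 13 mm farther back than shut.
Start: joints at [1.068, 0.053, 1.613, -0, 1.476, -0.119], TCP at [0.234, 0.58, 0.231] pointing down, gripper open.
Joint ranges: [-3.01, 3.01], [-1.01, 2.22], [0.06, 2.58], [-1.02, 4.17], [0.09, 2.62], [-3.14, 3.14]. Speed limits (rad/s): [2.57, 2.57, 3.14, 3.14, 3.14, 3.14].

## Interface

Orientations are given as a unit quaternion [w, x, y, z].
In Python, from plant import state, grab_frame, ticket, manip gives the robot as it stands.
- The arm moves only by the tool carry_out, never from a script. Its argument "moves" is a list that holds one entry, the list of rows, each a list of 7 numbers: the turn, a rotation vector about the tool's x, y, z each as a share of 5 degrees, from -1 to 1, then the shift along the tool's x, y, z each as a share of 0.04 m, from -1 to 1, then the gripper command: -1 is shut, 1 is fully open, values between are in proportion. A call has 1 to 8 rows; each row shifts and turns the commanded pose from where the row before left it, along the tool's axes as they then stand; what a row does not reach is not made up. A row lasts 1/12 s, in which the tool goes at most 41.7 mm and 7.16 degrees, less where a joint would pass 70% of its speed; a pose out of reach is approached as far as the arm can. A call with a number of a shift or a turn outside -1 to 1 is refused whole. A call with a gripper value outside its range is refused whole. The fingers move at their own pace and stop on an object; the grip force is fixed at half the most. Time passes only in rows, so rows that do not move let the fingers close. It gives the time, the measured TCP pose, the force and the opening at its end, in the units of the state.
- state(): the state, without advancing time (a new reading comes with each control period).
- grab_frame(name): name is "scene" or "top" or "wrist"; returns a dict with "frame" (480x640x3 uint8, red, green, blue), "z_map" (480x640 float32, m along the optical axis (not along the pixel's ray), 0 where there is no reading), "K" (3x3 intrinsics, pixels), "k1" (the pictures are not rectified: a ray, as slopes to the right and down, at radius r is drawn at 1 + k1 r^2 times it, then the intrinsics apply), "world_from_camera" (4x4, takes a point from camera to world coordinates); the wrist camera has in their place "hand_eye" (4x4, takes a point from camera to tool coordinates, whose origin is the TCP and whose axes are the tool frame's). Camera axes: x right, y down, z forward; pixel columns grow to the right and rows downward; lengths in m; the calibration is good to about 2 mm. A picture is of the moment at which its call begins: read the wrist's pose just before it.
- ticket.job_done(): hands the job in, once; it reports no verdict.
The state is a dict: "time": time; "joint_pos": joint angles; "joint_vel": joint speeds; "joint_efforts": joint torques, N m; "tool_pos": TCP position; "tool_rot": TCP orientation; "contact_force": force on the tool from outside, world axes, zero at the start; "ft_torque": the same for the moment, N m; "gripper_width": opening from 0.0 (shut) to 1.0 (fully open).
Only numpy, scipy, OpenCV 4.12 (cv2) and the standard library are available. Lean on these libraries where they do the work, as an engineer would, in place of code of your own. Each camera call takes 0.05 s, during which the arm holds its last target.

## Task

Get the turn-tile dispenser ready for game night: first take the big orange die out of its magazine and set it flat in the dice tray, then load every wooden tile lying on the shelf flat into the magazine so that, drawn from the bottom, they come out in the colour order of the standees in the oak stand, counted from the end with the brass ball (two tiles of one colour come one after the other, either first). Last, raise the dispenser's catch flap to 40 degrees above level and let go, so that it stays there by itself. Leave the standees and everything else where they are.

Things in the scene. Friction and masses are not known exactly. Their poses are not given: they have to be found in the camera images.
- dispenser: Turn-tile dispenser, fixed: an upright open-topped birch magazine on an oak base 150 x 94 x 45 mm. Origin: centre of the base's underside; z up, x along the tiles' long way; its mouth (26 mm high, 6 mm lip) and flap are at its -x end. Tiles let go in the magazine fall flat on one another; the lowest is drawn first.
- magazine_floor (a point): Centre of the magazine's floor, 45 mm above the shelf. The space inside is 128 (dispenser x) by 64 mm (y): walls across both x ends, and four corner guides covering the last 21 mm of each long side; the middle 98 mm of both long sides is open from floor to top, so fingers can come down there.
- magazine_top (a point): Centre of the magazine's open top, 109 mm above its floor. The walls are upright to 94 mm above the floor, then flare outward as a funnel (about 8 mm on each side) to this height.
- flap (a joint): Angle in rad of the dispenser's catch flap above level: 0 = level, sticking out in front; 0.698 = 40 degrees; stop at 1.35. Friction hinge (0.14 N m): it stays where it is left; about 2 N at the tab moves it.
- flap_tab (a point): Grip point in the middle of the flap's brass tab, which stands up square from the flap: 12 mm thick (across the dispenser's y), 22 mm along, 34 mm tall above the flap's 6 mm dark wooden plate (95 x 70 mm). The point is 80 mm out from the hinge line along the plate and 25 mm above the hinge line's level when the flap is level; 12 mm below the tab's top.
- flap_hinge (a point): Middle of the flap's hinge line (brass rod), at (-82, 0, 40) mm in the dispenser's frame; the line runs along the dispenser's y. Positive angle lifts the tab up and back toward the magazine.
- die: Orange swirl acrylic die with white pips, a 56 mm cube, 0.2 kg. Origin: its centre. Starts flat on the magazine's floor, square with the dispenser to within 0.05 rad.
- tray: Dice tray, fixed, dark wood with a green lining, 140 x 140 mm outside, walls 6 mm thick and 26 mm high, floor 6 mm above the shelf. Origin: centre of its underside; z up, sides along x and y.
- stand: Slotted oak stand, fixed, 60 x 210 mm, 28 mm high, holding the three standees in a row along its y. Origin: centre of its underside. A brass ball sticks out of its +y end.
- stand_ball (a point): Centre of the brass ball on one end of the oak stand: the colour order is counted from this end. The standees' centres are 57, 122 and 187 mm from it.
- mug: Navy ceramic dice mug, 84 mm wide, 95 mm tall; bystander. Origin: centre of its underside.
- opener_coin: Nickel-plated bottle opener coin, 60 mm across, 5 mm thick, lying flat; bystander. Origin: centre of its underside.
- deck_box: Purple card deck box, 70 x 98 x 66 mm; bystander. Origin: centre of its underside.
- pawn: White pawn, 36 mm wide, 66 mm tall; bystander. Origin: centre of its underside.
- tile_red1: A red wooden turn tile (there may be up to two of this colour; None if absent), 120 x 56 x 16 mm, both faces alike, about 70 g. Origin: its centre; x along its length, y across its width, z through its thickness. Starts lying flat on the shelf.
- tile_red2: A red wooden turn tile (there may be up to two of this colour; None if absent), 120 x 56 x 16 mm, both faces alike, about 70 g. Origin: its centre; x along its length, y across its width, z through its thickness. Starts lying flat on the shelf.
- tile_green1: A green wooden turn tile (there may be up to two of this colour; None if absent), 120 x 56 x 16 mm, both faces alike, about 70 g. Origin: its centre; x along its length, y across its width, z through its thickness. Starts lying flat on the shelf.
- tile_green2: A green wooden turn tile (there may be up to two of this colour; None if absent), 120 x 56 x 16 mm, both faces alike, about 70 g. Origin: its centre; x along its length, y across its width, z through its thickness. Starts lying flat on the shelf.
- tile_yellow1: A yellow wooden turn tile (there may be up to two of this colour; None if absent), 120 x 56 x 16 mm, both faces alike, about 70 g. Origin: its centre; x along its length, y across its width, z through its thickness. Starts lying flat on the shelf.
- tile_yellow2: A yellow wooden turn tile (there may be up to two of this colour; None if absent), 120 x 56 x 16 mm, both faces alike, about 70 g. Origin: its centre; x along its length, y across its width, z through its thickness. Starts lying flat on the shelf.
- standee_red: The red hand-painted standee, 50 mm wide, 10 mm thick, about 105 mm tall, upright in the oak stand. Origin: centre of its underside.
- standee_green: The green hand-painted standee, 50 mm wide, 10 mm thick, about 105 mm tall, upright in the oak stand. Origin: centre of its underside.
- standee_yellow: The yellow hand-painted standee, 50 mm wide, 10 mm thick, about 105 mm tall, upright in the oak stand. Origin: centre of its underside.
There are look-alikes about, which are no part of the job. Leave any purple or white look-alike of the tile_red2 alone.

How it is judged:
On the way, in this order (a step that is already met when the one before it is completed fails the run):
1. the die is out of the magazine and lies in the dice tray, let go (x of die in the frame of tray between -0.045 and 0.045 m and y of die in the frame of tray between -0.045 and 0.045 m and height (world z) of die below 0.043 m and contact force between the fingers and die below 0.2 N and linear speed of die below 0.03 m/s), for 0.2 s.
2. every tile present lies flat in the magazine, in the standees' colour order from the bottom up (x of tile_red1 in the frame of dispenser between -0.015 and 0.015 m and y of tile_red1 in the frame of dispenser between -0.012 and 0.012 m and height (world z) of each of tile_red1, tile_red2, tile_green1, tile_green2, tile_yellow1, tile_yellow2 below 0.143 m and angle between the z axis of each of tile_red1, tile_red2, tile_green1, tile_green2, tile_yellow1, tile_yellow2 and the z axis of dispenser, either way round below 0.1 rad and angle between the x axis of each of tile_red1, tile_red2, tile_green1, tile_green2, tile_yellow1, tile_yellow2 and the x axis of dispenser, either way round below 0.2 rad and linear speed of each of tile_red1, tile_red2, tile_green1, tile_green2, tile_yellow1, tile_yellow2 below 0.03 m/s and contact force between the fingers and tile_red1 below 0.2 N and x of tile_red2 in the frame of dispenser between -0.015 and 0.015 m and y of tile_red2 in the frame of dispenser between -0.012 and 0.012 m and contact force between the fingers and tile_red2 below 0.2 N and x of tile_green1 in the frame of dispenser between -0.015 and 0.015 m and y of tile_green1 in the frame of dispenser between -0.012 and 0.012 m and contact force between the fingers and tile_green1 below 0.2 N and x of tile_green2 in the frame of dispenser between -0.015 and 0.015 m and y of tile_green2 in the frame of dispenser between -0.012 and 0.012 m and contact force between the fingers and tile_green2 below 0.2 N and x of tile_yellow1 in the frame of dispenser between -0.015 and 0.015 m and y of tile_yellow1 in the frame of dispenser between -0.012 and 0.012 m and contact force between the fingers and tile_yellow1 below 0.2 N and x of tile_yellow2 in the frame of dispenser between -0.015 and 0.015 m and y of tile_yellow2 in the frame of dispenser between -0.012 and 0.012 m and contact force between the fingers and tile_yellow2 below 0.2 N and ((horizontal distance between standee_green and stand_ball below 0.0895 m and horizontal distance between standee_red and stand_ball above 0.0895 m) or (horizontal distance between standee_green and stand_ball below 0.1545 m and horizontal distance between standee_red and stand_ball above 0.1545 m) or (height (world z) of each of tile_red1, tile_red2 below 0.045 m and height (world z) of each of tile_green1, tile_green2 above 0.045 m) or (height (world z) of each of tile_red1, tile_red2 below 0.061 m and height (world z) of each of tile_green1, tile_green2 above 0.061 m) or (height (world z) of each of tile_red1, tile_red2 below 0.077 m and height (world z) of each of tile_green1, tile_green2 above 0.077 m) or (height (world z) of each of tile_red1, tile_red2 below 0.093 m and height (world z) of each of tile_green1, tile_green2 above 0.093 m) or (height (world z) of each of tile_red1, tile_red2 below 0.109 m and height (world z) of each of tile_green1, tile_green2 above 0.109 m) or (height (world z) of each of tile_red1, tile_red2 below 0.125 m and height (world z) of each of tile_green1, tile_green2 above 0.125 m) or (height (world z) of each of tile_red1, tile_red2 below 0.141 m and height (world z) of each of tile_green1, tile_green2 above 0.141 m)) and ((horizontal distance between standee_yellow and stand_ball below 0.0895 m and horizontal distance between standee_red and stand_ball above 0.0895 m) or (horizontal distance between standee_yellow and stand_ball below 0.1545 m and horizontal distance between standee_red and stand_ball above 0.1545 m) or (height (world z) of each of tile_red1, tile_red2 below 0.045 m and height (world z) of each of tile_yellow1, tile_yellow2 above 0.045 m) or (height (world z) of each of tile_red1, tile_red2 below 0.061 m and height (world z) of each of tile_yellow1, tile_yellow2 above 0.061 m) or (height (world z) of each of tile_red1, tile_red2 below 0.077 m and height (world z) of each of tile_yellow1, tile_yellow2 above 0.077 m) or (height (world z) of each of tile_red1, tile_red2 below 0.093 m and height (world z) of each of tile_yellow1, tile_yellow2 above 0.093 m) or (height (world z) of each of tile_red1, tile_red2 below 0.109 m and height (world z) of each of tile_yellow1, tile_yellow2 above 0.109 m) or (height (world z) of each of tile_red1, tile_red2 below 0.125 m and height (world z) of each of tile_yellow1, tile_yellow2 above 0.125 m) or (height (world z) of each of tile_red1, tile_red2 below 0.141 m and height (world z) of each of tile_yellow1, tile_yellow2 above 0.141 m)) and ((horizontal distance between standee_red and stand_ball below 0.0895 m and horizontal distance between standee_green and stand_ball above 0.0895 m) or (horizontal distance between standee_red and stand_ball below 0.1545 m and horizontal distance between standee_green and stand_ball above 0.1545 m) or (height (world z) of each of tile_green1, tile_green2 below 0.045 m and height (world z) of each of tile_red1, tile_red2 above 0.045 m) or (height (world z) of each of tile_green1, tile_green2 below 0.061 m and height (world z) of each of tile_red1, tile_red2 above 0.061 m) or (height (world z) of each of tile_green1, tile_green2 below 0.077 m and height (world z) of each of tile_red1, tile_red2 above 0.077 m) or (height (world z) of each of tile_green1, tile_green2 below 0.093 m and height (world z) of each of tile_red1, tile_red2 above 0.093 m) or (height (world z) of each of tile_green1, tile_green2 below 0.109 m and height (world z) of each of tile_red1, tile_red2 above 0.109 m) or (height (world z) of each of tile_green1, tile_green2 below 0.125 m and height (world z) of each of tile_red1, tile_red2 above 0.125 m) or (height (world z) of each of tile_green1, tile_green2 below 0.141 m and height (world z) of each of tile_red1, tile_red2 above 0.141 m)) and ((horizontal distance between standee_yellow and stand_ball below 0.0895 m and horizontal distance between standee_green and stand_ball above 0.0895 m) or (horizontal distance between standee_yellow and stand_ball below 0.1545 m and horizontal distance between standee_green and stand_ball above 0.1545 m) or (height (world z) of each of tile_green1, tile_green2 below 0.045 m and height (world z) of each of tile_yellow1, tile_yellow2 above 0.045 m) or (height (world z) of each of tile_green1, tile_green2 below 0.061 m and height (world z) of each of tile_yellow1, tile_yellow2 above 0.061 m) or (height (world z) of each of tile_green1, tile_green2 below 0.077 m and height (world z) of each of tile_yellow1, tile_yellow2 above 0.077 m) or (height (world z) of each of tile_green1, tile_green2 below 0.093 m and height (world z) of each of tile_yellow1, tile_yellow2 above 0.093 m) or (height (world z) of each of tile_green1, tile_green2 below 0.109 m and height (world z) of each of tile_yellow1, tile_yellow2 above 0.109 m) or (height (world z) of each of tile_green1, tile_green2 below 0.125 m and height (world z) of each of tile_yellow1, tile_yellow2 above 0.125 m) or (height (world z) of each of tile_green1, tile_green2 below 0.141 m and height (world z) of each of tile_yellow1, tile_yellow2 above 0.141 m)) and ((horizontal distance between standee_red and stand_ball below 0.0895 m and horizontal distance between standee_yellow and stand_ball above 0.0895 m) or (horizontal distance between standee_red and stand_ball below 0.1545 m and horizontal distance between standee_yellow and stand_ball above 0.1545 m) or (height (world z) of each of tile_yellow1, tile_yellow2 below 0.045 m and height (world z) of each of tile_red1, tile_red2 above 0.045 m) or (height (world z) of each of tile_yellow1, tile_yellow2 below 0.061 m and height (world z) of each of tile_red1, tile_red2 above 0.061 m) or (height (world z) of each of tile_yellow1, tile_yellow2 below 0.077 m and height (world z) of each of tile_red1, tile_red2 above 0.077 m) or (height (world z) of each of tile_yellow1, tile_yellow2 below 0.093 m and height (world z) of each of tile_red1, tile_red2 above 0.093 m) or (height (world z) of each of tile_yellow1, tile_yellow2 below 0.109 m and height (world z) of each of tile_red1, tile_red2 above 0.109 m) or (height (world z) of each of tile_yellow1, tile_yellow2 below 0.125 m and height (world z) of each of tile_red1, tile_red2 above 0.125 m) or (height (world z) of each of tile_yellow1, tile_yellow2 below 0.141 m and height (world z) of each of tile_red1, tile_red2 above 0.141 m)) and ((horizontal distance between standee_green and stand_ball below 0.0895 m and horizontal distance between standee_yellow and stand_ball above 0.0895 m) or (horizontal distance between standee_green and stand_ball below 0.1545 m and horizontal distance between standee_yellow and stand_ball above 0.1545 m) or (height (world z) of each of tile_yellow1, tile_yellow2 below 0.045 m and height (world z) of each of tile_green1, tile_green2 above 0.045 m) or (height (world z) of each of tile_yellow1, tile_yellow2 below 0.061 m and height (world z) of each of tile_green1, tile_green2 above 0.061 m) or (height (world z) of each of tile_yellow1, tile_yellow2 below 0.077 m and height (world z) of each of tile_green1, tile_green2 above 0.077 m) or (height (world z) of each of tile_yellow1, tile_yellow2 below 0.093 m and height (world z) of each of tile_green1, tile_green2 above 0.093 m) or (height (world z) of each of tile_yellow1, tile_yellow2 below 0.109 m and height (world z) of each of tile_green1, tile_green2 above 0.109 m) or (height (world z) of each of tile_yellow1, tile_yellow2 below 0.125 m and height (world z) of each of tile_green1, tile_green2 above 0.125 m) or (height (world z) of each of tile_yellow1, tile_yellow2 below 0.141 m and height (world z) of each of tile_green1, tile_green2 above 0.141 m))), for 0.3 s.
3. the flap stands at 40 degrees by itself (value of joint flap between 0.585 and 0.811 rad and velocity of joint flap between -0.02 and 0.02 rad/s and contact force between the fingers and dispenser below 0.2 N), for 1 s.
At the end, for the whole second after the job is handed in: Die flat in the dice tray; every tile present flat in the magazine within 15 mm lengthwise and 12 mm across of its centre, colours from the bottom up in the standees' order from the brass ball; flap at 40 degrees within 6.5, untouched; all at rest, bystanders within 30 mm of their start (all of step 1 and all of step 2 and all of step 3).
It fails at once if a standee, the mug, the coin, the deck box or the pawn is moved more than 30 mm (distance of any of standee_red, standee_green, standee_yellow, mug, opener_coin, deck_box, pawn from where it was at the start of the episode above 0.03 m).
It fails at once if a standee, the mug or the pawn is tipped over (angle between any of standee_red, standee_green, standee_yellow, mug, pawn's own z axis and vertical above 0.5 rad).
Of tile_red1, tile_red2, tile_green1, tile_green2, tile_yellow1, tile_yellow2 only 4 to 6 are there at a start; the rules pass over those that are not, and their reading is None.
At some moment in a run one of die, tile_red1, tile_red2, tile_green1, tile_green2, tile_yellow1, tile_yellow2 may be knocked a few centimetres aside while the robot is not near it.
Once in a run the grip may slacken for a moment while it holds something.
It also fails if it takes over 210 s, if anything falls off the work surface, if the arm or the gripper's body presses on something with over 40 N, if the wrist force passes 120 N, or if a joint passes its speed limit or range.

## Working session

There is one attempt and no reset: what is moved stays moved. The work goes in short steps, Python scripts to look and compute and a tool call to move; the robot and the scene stay as the last step left them, time stands still between calls to the robot, and variables do not carry over. Pictures are saved under pics/ and viewed, and the job is handed in when it is done.

Besides the shell and the picture viewer there is one more tool, called after "Request:" by a JSON object that holds its "op" and its "data", one argument or row to a line. carry_out: Moves the arm, as the interface text tells. Shift numbers are shares of 0.04 m and turn numbers shares of 5 degrees, none past 1 either way. Its arguments: {"type":"object","properties":{"moves":{"type":"array"}},"required":["moves"]}

```bash
ls; mkdir -p pics
cat > h.py <<'E'
import sys; sys.path.insert(0,'.')
import numpy as np, cv2
from plant import state, grab_frame, ticket, manip
def und(g,u,v):
    K=g["K"];k=g["k1"]
    x=(np.asarray(u,float)-K[0,2])/K[0,0]; y=(np.asarray(v,float)-K[1,2])/K[1,1]
    xd,yd=x.copy(),y.copy()
    for _ in range(20):
        r=x*x+y*y; x=xd/(1+k*r); y=yd/(1+k*r)
    return x,y
def cloud(g,T):
    v,u=np.mgrid[0:480,0:640]
    x,y=und(g,u,v); z=g["z_map"]
    P=np.stack([x*z,y*z,z],-1)
    return P@T[:3,:3].T+T[:3,3]
def qR(q):
    w,x,y,z=q
    return np.array([[1-2*(y*y+z*z),2*(x*y-z*w),2*(x*z+y*w)],[2*(x*y+z*w),1-2*(x*x+z*z),2*(y*z-x*w)],[2*(x*z-y*w),2*(y*z+x*w),1-2*(x*x+y*y)]])
def toolT():
    s=state();T=np.eye(4);T[:3,:3]=qR(s["tool_rot"]);T[:3,3]=s["tool_pos"];return T
def grab(name):
    if name=="wrist":
        T=toolT(); g=grab_frame(name); W=T@g["hand_eye"]
    else: g=grab_frame(name); W=g["world_from_camera"]
    return g,W,cloud(g,W)
def save(img,n): cv2.imwrite("pics/"+n+".png",cv2.cvtColor(img,cv2.COLOR_RGB2BGR))
E
python3 - <<'E'
from h import *
print(state()); print([ (k,getattr(manip,k)) for k in dir(manip) if k[0]!='_'])
for n in ("scene","top"):
    g,W,P=grab(n); save(g["frame"],n+"0"); np.savez(n+"0.npz",f=g["frame"],P=P,W=W,K=g["K"],k1=g["k1"]); print(n,W.round(3),g["K"],g["k1"])
E
```

```text
pics
{'time': 0.0, 'joint_pos': array([ 1.06799744e+00,  5.33690764e-02,  1.61429258e+00,  2.08205785e-05,
        1.47599664e+00, -1.18986971e-01]), 'joint_vel': array([-9.20272041e-04,  2.03121874e-04,  6.48442867e-04,  3.16059254e-05,
       -4.72586382e-04, -1.60987622e-04]), 'joint_efforts': array([-9.18812248e-05, -3.93663812e+01, -3.70175922e+01, -1.09520799e-04,
        6.87463616e-03, -3.19847445e-06]), 'tool_pos': array([0.23372141, 0.57898493, 0.23005629]), 'tool_rot': array([ 4.62676777e-04,  8.28992803e-01,  5.59258318e-01, -9.23448740e-04]), 'contact_force': array([-0.52848418, -0.018434  , -0.18110812]), 'ft_torque': array([-0.00453699, -0.02641557, -0.00295389]), 'gripper_width': 1.0024801389756244}
[('IKError', <class 'plant.IKError'>), ('grip_depth', 0.0187)]
scene [[ 0.657  0.537 -0.529  1.052]
 [ 0.754 -0.453  0.476 -0.524]
 [ 0.016 -0.712 -0.702  0.903]
 [ 0.     0.     0.     1.   ]] [[548.26959152   0.         325.16674347]
 [  0.         548.26959152 251.28473887]
 [  0.           0.           1.        ]] -0.03067459117155451
top [[ 0.006 -0.997  0.073  0.35 ]
 [-1.    -0.007 -0.01  -0.021]
 [ 0.01  -0.073 -0.997  1.364]
 [ 0.     0.     0.     1.   ]] [[490.7847152    0.         322.8909772 ]
 [  0.         490.7847152  240.74989306]
 [  0.           0.           1.        ]] 0.02125420199618944
```

View pics/top0.png

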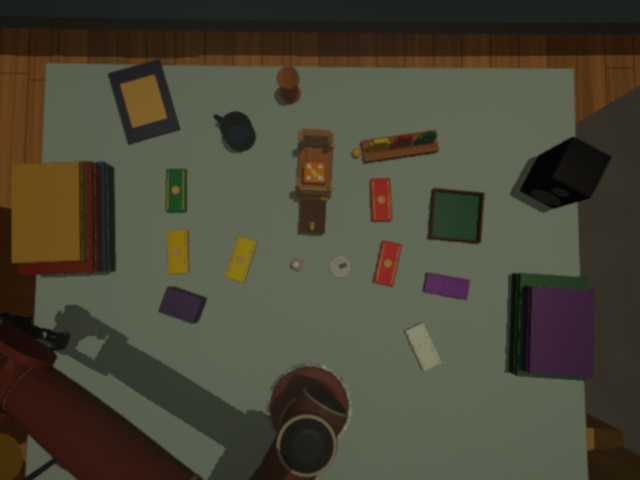

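View pics/scene0.png

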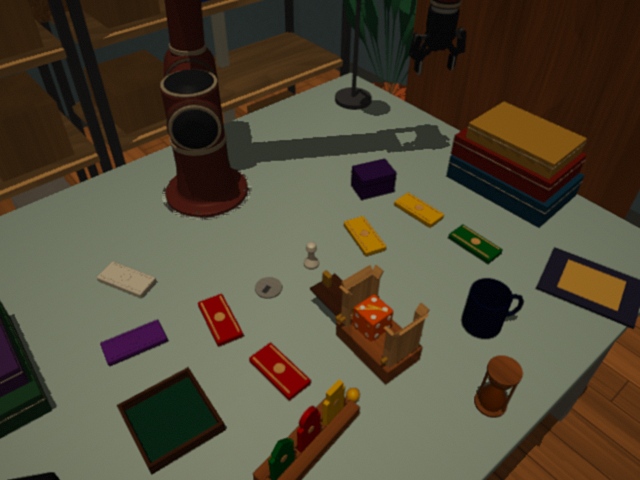

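```bash
cat > m.py <<'E'
from h import *
def tiles(P,f,zlo=0.008,zhi=0.026,verbose=True):
    hsv=cv2.cvtColor(f,cv2.COLOR_RGB2HSV)
    Z=P[...,2]
    out=[]
    m0=((Z>zlo)&(Z<zhi)&(P[...,0]>0.1)&(hsv[...,1]>90)).astype(np.uint8)
    for name,(a,b) in dict(red=(170,8),yellow=(18,34),green=(40,85),other=(86,169),orange=(9,17)).items():
        H=hsv[...,0]
        hm=((H>=a)|(H<=b)) if a>b else ((H>=a)&(H<=b))
        m=m0*hm.astype(np.uint8)
        m=cv2.morphologyEx(m,cv2.MORPH_OPEN,np.ones((3,3),np.uint8))
        n,l,st,c=cv2.connectedComponentsWithStats(m)
        for i in range(1,n):
            if st[i,4]<150: continue
            pts=P[l==i]
            r=cv2.minAreaRect((pts[:,:2]*1000).astype(np.float32))
            (cx,cy),(w,h),an=r
            if w<h: w,h=h,w; an+=90
            out.append((name,c[i].round(),cx/1000,cy/1000,w,h,(an+90)%180-90,np.median(pts[:,2])))
            if verbose: print(name,c[i].round(),"xy %.1f %.1f size %.0f %.0f ang %.1f z %.3f"%(cx,cy,w,h,(an+90)%180-90,np.median(pts[:,2])),st[i,4])
    return out
E
python3 - <<'E'
from m import *
for n in("top","scene"):
    d=np.load(n+"0.npz"); print(n); tiles(d['P'],d['f'])
E
```

```text
top
red [381. 200.] xy 566.6 -195.0 size 119 50 ang -0.2 z 0.017 537
red [387. 263.] xy 388.9 -212.5 size 119 51 ang -13.3 z 0.017 563
yellow [178. 251.] xy 417.5 364.2 size 119 58 ang 2.1 z 0.017 899
yellow [240. 259.] xy 398.9 192.1 size 119 56 ang -16.6 z 0.017 881
green [175. 177.] xy 620.3 375.5 size 52 37 ang -1.2 z 0.017 235
green [175. 202.] xy 554.7 371.2 size 54 45 ang -0.2 z 0.017 255
other [446. 286.] xy 327.9 -373.3 size 117 51 ang 80.1 z 0.017 793
scene
red [219. 320.] xy 388.5 -216.3 size 124 55 ang -11.9 z 0.016 979
red [279. 372.] xy 565.9 -198.5 size 121 56 ang 3.6 z 0.016 1251
yellow [419. 209.] xy 417.0 359.6 size 123 61 ang 2.9 z 0.016 717
yellow [364. 235.] xy 398.2 188.1 size 124 59 ang -17.5 z 0.016 824
green [463. 233.] xy 551.5 371.2 size 51 38 ang -2.7 z 0.016 179
green [481. 249.] xy 589.0 367.7 size 118 56 ang 2.3 z 0.015 401
green [ 24. 419.] xy 360.4 -603.6 size 89 7 ang 86.2 z 0.017 332
other [496. 199.] xy 510.1 538.9 size 288 13 ang 3.3 z 0.017 554
other [371. 191.] xy 291.9 313.4 size 107 53 ang 37.8 z 0.018 205
other [133. 342.] xy 328.6 -377.3 size 117 56 ang 80.9 z 0.017 1441
other [478. 331.] xy 755.9 165.9 size 69 23 ang 27.9 z 0.017 183
orange [566. 103.] xy 350.7 1122.8 size 499 24 ang -0.0 z 0.017 695
orange [369. 360.] xy 651.4 -58.1 size 155 49 ang 16.2 z 0.017 360
```

Run:
```python
from m import *
d=np.load("top0.npz");P=d['P'];f=d['f']
hsv=cv2.cvtColor(f,cv2.COLOR_RGB2HSV)
def rect(m,n):
    p=P[m]; 
    if len(p)<10: print(n,len(p));return
    (c,s,a)=cv2.minAreaRect((p[:,:2]*1000).astype(np.float32)); print(n,len(p),np.round(c,1),np.round(s,1),round(a,1),"med",np.median(p,0).round(4),'zq',np.percentile(p[:,2],[5,95]).round(4))
u=np.arange(640)[None];v=np.arange(480)[:,None]
box=lambda a,b,c,e:(u>=a)&(u<=b)&(v>=c)&(v<=e)
Z=P[...,2]
rect(box(295,335,125,240)&(Z>0.03),"disp all")
rect(box(295,335,125,240)&(Z>0.09)&(Z<0.11),"dietop")
rect(box(295,335,125,240)&(Z>0.03)&(Z<0.06),"base lvl")
rect(box(295,335,125,240)&(Z>0.12),"walls")
rect(box(290,335,198,240)&(Z>0.01),"flap")
rect(box(420,490,180,250)&(Z>0.016),"traywalls")
rect(box(420,490,180,250)&(Z>0.002),"tray")
rect(box(345,445,125,165)&(Z>0.012),"stand")
print(Z[165:240:4,300:328:3].round(3))
big=cv2.resize(f[100:290,150:500],None,fx=2.28,fy=2.28,interpolation=cv2.INTER_CUBIC); big=np.clip(big.astype(int)*2,0,255).astype(np.uint8); save(big,"topcrop")
d=np.load("scene0.npz");f=d['f'];big=cv2.resize(f[220:480,230:450],None,fx=2.3,fy=2.3,interpolation=cv2.INTER_CUBIC);save(np.clip(big.astype(int)*2,0,255).astype(np.uint8),"scenecrop")
```

```text
disp all 3357 [537.9  -5.4] [ 99.5 374.3] 87.7 med [ 0.6131 -0.0082  0.0497] zq [0.042  0.1529]
dietop 561 [642.9  -9.5] [ 73.7 136.9] 88.3 med [ 0.6242 -0.0068  0.1015] zq [0.0935 0.1067]
base lvl 1902 [594.3  -7.3] [ 93.9 251.9] 87.9 med [ 0.5714 -0.0068  0.046 ] zq [0.0409 0.0514]
walls 596 [537.8  -5.9] [ 91.1 374.4] 88.1 med [ 0.7025 -0.0113  0.1491] zq [0.1306 0.1577]
flap 925 [458.6 -15.4] [217.6  91.2] 2.3 med [ 0.5164 -0.0042  0.0462] zq [0.0412 0.0539]
traywalls 604 [ 487.3 -245.4] [171.5 497.1] 12.5 med [ 0.5171 -0.4007  0.0257] zq [0.0175 0.0319]
tray 3328 [ 500.8 -259.6] [221.  519.1] 9.3 med [ 0.5237 -0.4023  0.0074] zq [0.0025 0.0278]
stand 1791 [ 599.4 -135.8] [173.9 520.7] 46.9 med [ 0.7076 -0.235   0.0299] zq [0.0197 0.1121]
[[ 4.300e-02  9.200e-02  1.020e-01  1.040e-01  1.030e-01  1.010e-01
   1.010e-01  1.020e-01  9.900e-02  4.600e-02]
 [ 4.700e-02  9.800e-02  1.010e-01  9.900e-02  1.000e-01  9.800e-02
   1.020e-01  9.700e-02  9.800e-02  4.100e-02]
 [ 4.800e-02  9.700e-02  1.050e-01  9.500e-02  1.030e-01  1.000e-01
   1.000e-01  1.000e-01  9.800e-02  4.300e-02]
 [
[... 1138 characters left out ...]
.000e-03]
 [ 4.800e-02  4.200e-02  4.300e-02  4.500e-02  4.500e-02  4.500e-02
   4.300e-02  4.600e-02  4.400e-02 -1.000e-03]
 [ 4.900e-02  4.800e-02  4.600e-02  4.900e-02  4.700e-02  5.200e-02
   4.600e-02  4.500e-02  5.200e-02 -0.000e+00]
 [ 5.100e-02  4.800e-02  4.800e-02  7.800e-02  8.100e-02  5.000e-02
   4.900e-02  4.800e-02  4.800e-02 -2.000e-03]
 [ 4.200e-02  4.900e-02  4.700e-02  6.400e-02  1.364e+00  4.500e-02
   5.100e-02  4.700e-02  4.300e-02 -0.000e+00]
 [ 3.000e-03 -3.000e-03 -1.000e-03  4.000e-03  4.000e-03 -0.000e+00
   0.000e+00  4.600e-02 -3.000e-03 -1.000e-03]
 [-1.000e-03 -1.000e-03  2.000e-03  2.000e-03 -0.000e+00  1.000e-03
   2.000e-03  3.000e-03 -0.000e+00 -2.000e-03]]
```

View pics/topcrop.png

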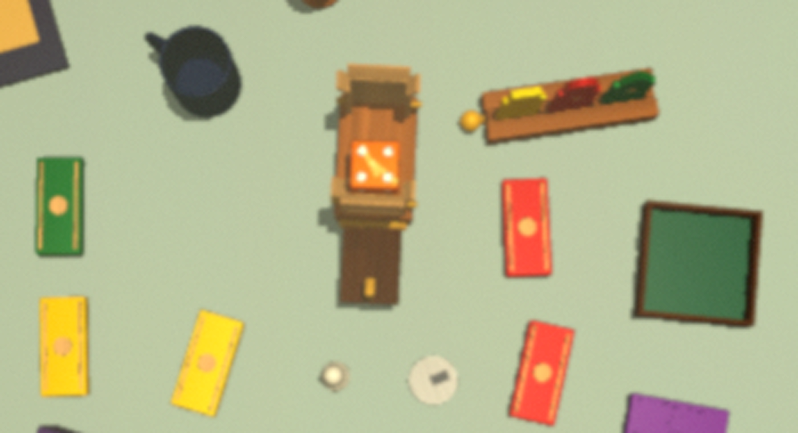

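View pics/scenecrop.png

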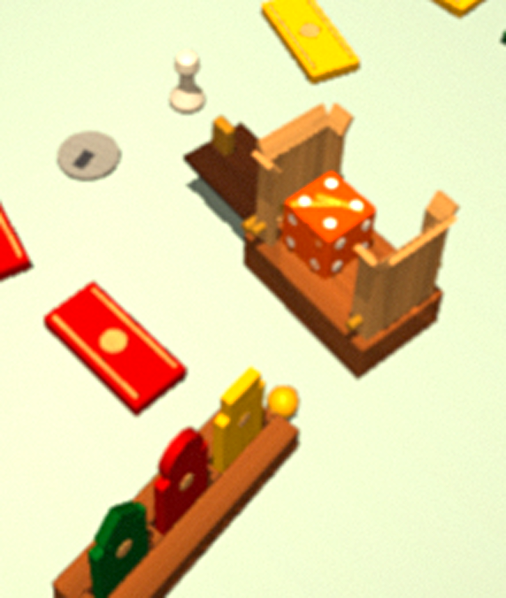

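Request:
{"op": "carry_out", "data": {
  "moves": [
    [[0,0,-1,0,0,-1,1],[0,0,-1,0,0,-1,1],[0,0,-1,0,0,-1,1],[0,0,-1,0,0,-1,1],[0,0,0,-0.8,0.53,0,1],[0,0,0,-0.8,0.53,0,1],[0,0,0,-0.8,0.53,0,1],[0,0,0,-0.8,0.53,0,1]]
  ]
}}

```text
time: 0.77
tool_pos: [0.3147, 0.4473, 0.3909]
tool_rot: [0.0, 0.719, 0.695, -0.0]
contact_force: [0.8, -0.5, -0.4]
gripper_width: 1.003
```

Request:
{"op": "carry_out", "data": {
  "moves": [
    [[0,0,0,-0.8,0.53,0,1],[0,0,0,-0.8,0.53,0,1],[0,0,0,-0.8,0.53,0,1],[0,0,0,-0.8,0.53,0,1],[0,0,0,-0.8,0.53,0,1],[0,0,0,-0.8,0.53,0,1],[0,0,0,-0.8,0.53,0,1],[0,0,0,-0.8,0.53,0,1]]
  ]
}}

```text
time: 1.43
tool_pos: [0.4753, 0.1851, 0.3909]
tool_rot: [-0.0, 0.719, 0.695, -0.0]
contact_force: [1.1, 0.5, 0.2]
gripper_width: 1.002
```

Request:
{"op": "carry_out", "data": {
  "moves": [
    [[0,0,0,-0.8,0.53,0,1],[0,0,0,-0.8,0.53,0,1],[0,0,0,-0.8,0.53,0,1],[0,0,0,-0.8,0.53,0,1],[0,0,0,-0.8,0.53,0,1],[0,0,0,-0.8,0.53,0,1],[0,0,0,0,0,0,1]]
  ]
}}

```text
time: 2.02
tool_pos: [0.5972, -0.0148, 0.3889]
tool_rot: [-0.0, 0.721, 0.692, -0.002]
contact_force: [-0.7, 1.5, -0.7]
gripper_width: 0.995
```

```bash
cat > p.py <<'E'
from h import *
def yaw():
    R=toolT()[:3,:3]; return np.degrees(np.arctan2(R[1,0],R[0,0]))
def plan(x,y,z,psi=None):
    s=state();T=toolT();R=T[:3,:3]
    ps=yaw()
    if psi is None: psi=ps
    dps=(psi-ps+180)%360-180
    a=np.radians(psi)
    X=np.array([np.cos(a),np.sin(a),0]);Y=np.array([np.sin(a),-np.cos(a),0])
    d=np.array([x,y,z])-T[:3,3]
    print("t %.2f at %s yaw %.2f tilt %s w %.3f f %s"%(s["time"],T[:3,3].round(4),ps,R[2,:2].round(3),s["gripper_width"],s["contact_force"].round(1)))
    sh=np.array([d@X,d@Y,-d[2]])/0.04
    n=np.linalg.norm(sh[:2])
    print("TURN z total %.2f  | SHIFT total x %.2f y %.2f z %.2f (hor norm %.2f)"%(-dps/5,*sh,n))
    tx=R.T@np.array([0,0,-1.0]) # desired tool z in tool axes
    rv=np.cross([0,0,1],tx); print("level turn x,y shares",(np.degrees(rv)/5)[:2].round(2))
E
python3 - <<'E'
from p import *
plan(0.64,-0.01,0.4)
g,W,P=grab("wrist");save(g["frame"],"w1");np.savez("w1.npz",f=g["frame"],P=P,W=W,K=g["K"],k1=g["k1"]);print(g["hand_eye"].round(3),g["K"][0,0])
E
```

```text
t 2.02 at [ 0.5972 -0.0148  0.3889] yaw 87.65 tilt [-0.002 -0.003] w 0.995 f [-0.7  1.5 -0.7]
TURN z total -0.00  | SHIFT total x 0.16 y 1.06 z -0.28 (hor norm 1.08)
level turn x,y shares [-0.03  0.02]
[[ 1.     0.001  0.001  0.   ]
 [-0.001  0.954  0.301 -0.078]
 [-0.    -0.301  0.954 -0.143]
 [ 0.     0.     0.     1.   ]] 415.8124983208056
```

View pics/w1.png

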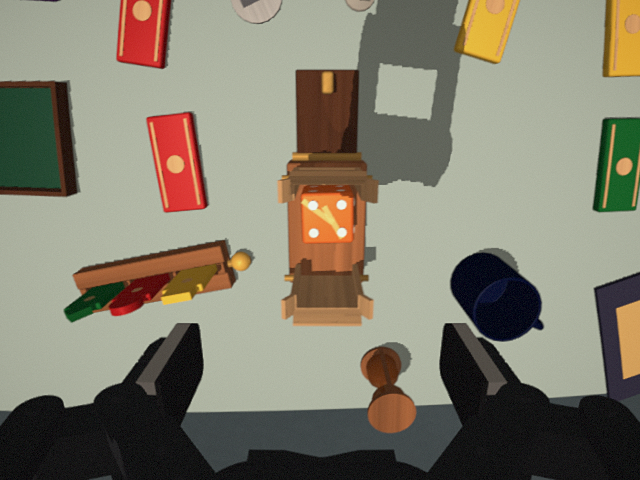

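```bash
cat > d.py <<'E'
from p import *
def rr(P,m,n,clip=True):
    m=cv2.morphologyEx(m.astype(np.uint8),cv2.MORPH_OPEN,np.ones((3,3),np.uint8))
    k,l,st,c=cv2.connectedComponentsWithStats(m)
    if k<2: print(n,"none");return
    i=1+np.argmax(st[1:,4]); p=P[l==i]
    (cx,cy),(w,h),a=cv2.minAreaRect((p[:,:2]*1000).astype(np.float32))
    if w<h:w,h=h,w;a+=90
    print(n,"px",c[i].round(),"xy %.1f %.1f size %.1f %.1f ang %.2f z %.4f n %d"%(cx,cy,w,h,(a+90)%180-90,np.median(p[:,2]),len(p)))
E
python3 - <<'E'
from d import *
d=np.load("w1.npz");P=d['P'];f=d['f'];hsv=cv2.cvtColor(f,cv2.COLOR_RGB2HSV);Z=P[...,2]
u=np.arange(640)[None];v=np.arange(480)[:,None]
box=lambda a,b,c,e:(u>=a)&(u<=b)&(v>=c)&(v<=e)
D=box(270,390,60,330)
rr(P,box(280,370,60,152)&(Z>0.03)&(Z<0.06),"flap")
rr(P,D&(Z>0.065)&(Z<0.1)&box(315,345,60,110),"tab")
rr(P,D&(Z>0.095)&(Z<0.107)&(hsv[...,0]<14)&(hsv[...,1]>150),"dietop")
rr(P,D&(Z>0.145),"wall top any")
rr(P,D&(Z>0.138)&(v<240),"front wall")
rr(P,D&(Z>0.138)&(v>240),"back wall")
rr(P,box(0,90,60,210)&(Z>0.015),"tray wall")
print("tile check");from m import tiles;tiles(P,f)
# points grid along line in dispenser
for vv in range(60,330,6): print(vv,P[vv,327].round(4),P[vv,300].round(4),P[vv,292].round(4))
E
```

```text
flap px [326. 112.] xy 511.8 -5.7 size 89.5 70.0 ang -2.30 z 0.0458 n 4867
tab px [326.  82.] xy 483.1 -4.7 size 22.7 9.3 ang -2.26 z 0.0808 n 233
dietop px [329. 219.] xy 621.7 -10.1 size 56.3 55.2 ang -1.25 z 0.1015 n 1659
wall top any px [326. 321.] xy 620.9 -11.5 size 203.0 68.6 ang -1.53 z 0.1516 n 808
front wall px [327. 183.] xy 557.2 -7.6 size 92.2 75.3 ang 87.63 z 0.1510 n 1757
back wall px [326. 314.] xy 621.3 -8.5 size 203.0 91.5 ang -3.60 z 0.1487 n 1887
tray wall px [ 48. 141.] xy 538.0 -220.5 size 413.5 140.5 ang 84.51 z 0.0259 n 1813
tile check
red [144.  36.] xy 408.2 -216.3 size 77 56 ang -12.6 z 0.017 2241
red [178. 162.] xy 564.2 -193.9 size 120 56 ang 3.2 z 0.016 3280
yellow [483.  32.] xy 422.4 178.7 size 70 55 ang -9.9 z 0.017 2230
yellow [622.  40.] xy 431.2 356.1 size 89 44 ang 2.9 z 0.017 2140
yellow [240. 260.] xy 691.9 -124.8 size 24 19 ang 65.4 z 0.022 209
green [618. 165.] xy 585.4 369.7 size 118 54 ang 1.8 z 0.017 2851
other [467. 265.] xy 713.0 178.7 size 66 16 ang -56.5 z 0.017 284
other [497. 301.] xy 763.4 218.1 size 64 19 ang -47.8 z 0.018 349
orang
[... 3698 characters left out ...]
 [ 0.6984 -0.0538  0.0673]
282 [ 0.7082 -0.0122  0.0662] [ 0.7058 -0.0445  0.069 ] [ 0.691  -0.0508  0.105 ]
288 [ 0.7079 -0.0124  0.0854] [ 0.7066 -0.0437  0.0856] [ 0.691  -0.0496  0.1221]
294 [ 0.7078 -0.0126  0.1029] [ 0.7066 -0.0429  0.1031] [ 0.6916 -0.0487  0.1366]
300 [ 0.7071 -0.0128  0.1207] [ 0.7064 -0.042   0.1197] [ 0.6953 -0.0484  0.1434]
306 [ 0.7072 -0.013   0.1355] [ 0.7066 -0.0413  0.1345] [ 0.7013 -0.0487  0.145 ]
312 [ 0.71   -0.0132  0.1439] [ 0.7096 -0.0411  0.1425] [ 0.7083 -0.0492  0.1445]
318 [ 0.7143 -0.0134  0.1489] [ 0.713  -0.0409  0.1495] [ 7.879e-01 -6.390e-02  4.000e-04]
324 [ 0.7185 -0.0136  0.154 ] [ 0.7172 -0.0409  0.1544] [ 7.978e-01 -6.460e-02 -5.000e-04]
```

Request:
{"op": "carry_out", "data": {
  "moves": [
    [[0,0,0,0.14,0.81,0,1],[0,0,0,0,0,1,1],[0,0,0,0,0,1,1],[0,0,0,0,0,1,1],[0,0,0,0,0,1,1],[0,0,0,0,0,1,1],[0,0,0,0,0,0,1],[0,0,0,0,0,0,1]]
  ]
}}

```text
time: 2.73
tool_pos: [0.6258, -0.0039, 0.1886]
tool_rot: [-0.003, 0.719, 0.695, -0.002]
contact_force: [0.6, -0.1, 1.1]
gripper_width: 1.001
```

Run:
```python
from d import *
plan(0.630,-0.0104,0.072,88)
g,W,P=grab("wrist");save(g["frame"],"w2");Z=P[...,2]
hsv=cv2.cvtColor(g["frame"],cv2.COLOR_RGB2HSV)
rr(P,(Z>0.09)&(Z<0.11)&(hsv[...,0]<14)&(hsv[...,1]>150),"dietop")
```

```text
t 2.73 at [ 0.6258 -0.0039  0.1886] yaw 88.06 tilt [ 0.001 -0.006] w 1.001 f [ 0.6 -0.1  1.1]
TURN z total 0.01  | SHIFT total x -0.16 y 0.11 z 2.91 (hor norm 0.19)
level turn x,y shares [-0.07 -0.01]
dietop px [311. 247.] xy 621.2 -10.0 size 56.2 55.6 ang 89.11 z 0.1016 n 6459
```

View pics/w2.png

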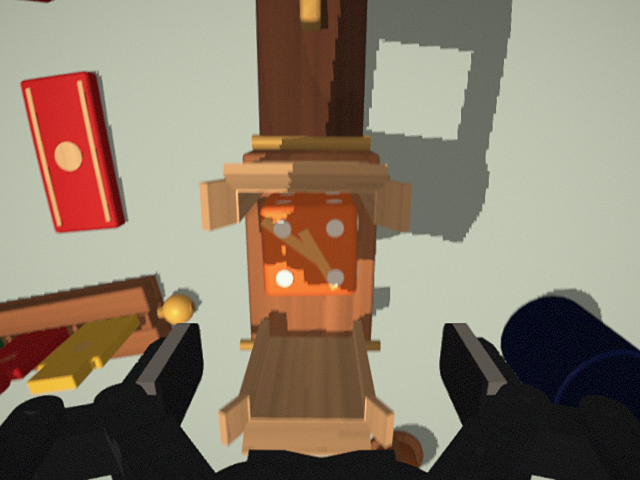

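Request:
{"op": "carry_out", "data": {
  "moves": [
    [[0,0,0,-0.16,0.11,0,1],[0,0,0,0,0,0.7,1],[0,0,0,0,0,0.7,1],[0,0,0,0,0,0.7,1],[0,0,0,0,0,0.7,1],[0,0,0,0,0,0.1,1],[0,0,0,0,0,0,1]]
  ]
}}

```text
time: 3.37
tool_pos: [0.6327, -0.0118, 0.0761]
tool_rot: [0.0, 0.719, 0.695, 0.0]
contact_force: [0.6, 0.4, 0.2]
gripper_width: 1.0
```

Request:
{"op": "carry_out", "data": {
  "moves": [
    [[0,0,0,0,0,0,-1],[0,0,0,0,0,0,-1],[0,0,0,0,0,0,-1],[0,0,0,0,0,0,-1],[0,0,0,0,0,0,-1],[0,0,0,0,0,0,-1],[0,0,0,0,0,0,-1],[0,0,0,0,0,0,-1]]
  ]
}}

```text
time: 4.03
tool_pos: [0.6349, -0.0118, 0.0794]
tool_rot: [0.003, 0.719, 0.695, 0.002]
contact_force: [0.9, -0.3, 5.6]
gripper_width: 0.641
```

Request:
{"op": "carry_out", "data": {
  "moves": [
    [[0,0,0,0,0,-0.5,-1],[0,0,0,0,0,-0.7,-1],[0,0,0,0,0,-0.7,-1],[0,0,0,0,0,-0.7,-1],[0,0,0,0,0,-0.7,-1],[0,0,0,0,0,-0.5,-1],[0,0,0,0,0,0,-1]]
  ]
}}

```text
time: 4.62
tool_pos: [0.6349, -0.0118, 0.2346]
tool_rot: [0.004, 0.719, 0.695, 0.003]
contact_force: [1.2, 0.0, -0.6]
gripper_width: 0.641
```

Run:
```python
from d import *
plan(0.523,-0.402,0.22,88)
g,W,P=grab("wrist");save(g["frame"],"w3")
g,W,P=grab("top");save(g["frame"][90:330,130:530],"t3");np.savez("t3.npz",P=P,f=g["frame"])
Z=P[...,2]; u=np.arange(640)[None];v=np.arange(480)[:,None]
hsv=cv2.cvtColor(g["frame"],cv2.COLOR_RGB2HSV)
m=(u>415)&(u<495)&(v>180)&(v<250)&(Z>-.01)&(Z<0.04)
rr(P,m&(hsv[...,1]>70),"tray sat")
q=cv2.minAreaRect((P[m&(Z>0.02)&(np.abs(P[...,0]-.523)<.09)&(np.abs(P[...,1]+.4)<.09)][:,:2]*1000).astype(np.float32));print(q)
from m import tiles; tiles(P,g["frame"])
```

```text
t 4.62 at [ 0.6349 -0.0118  0.2346] yaw 88.02 tilt [-0.001  0.011] w 0.641 f [ 1.2  0.  -0.6]
TURN z total 0.00  | SHIFT total x -9.85 y -2.46 z 0.36 (hor norm 10.15)
level turn x,y shares [0.13 0.01]
tray sat px [456. 215.] xy 522.5 -400.9 size 142.5 139.5 ang 84.88 z 0.0082 n 2629
((523.0733032226562, -401.5835876464844), (144.02342224121094, 140.6610107421875), 85.02693176269531)
red [381. 200.] xy 565.8 -189.6 size 119 51 ang 4.9 z 0.017 545
red [387. 263.] xy 389.0 -212.2 size 119 52 ang -13.7 z 0.017 557
yellow [177. 251.] xy 417.2 363.9 size 119 58 ang 2.9 z 0.018 888
yellow [240. 259.] xy 398.7 192.2 size 120 57 ang -16.9 z 0.017 881
green [175. 177.] xy 619.7 375.3 size 53 37 ang -1.3 z 0.018 238
green [175. 202.] xy 554.6 371.0 size 53 46 ang -0.7 z 0.018 255
other [446. 286.] xy 327.9 -373.3 size 117 51 ang 79.6 z 0.017 775
```

View pics/w3.png

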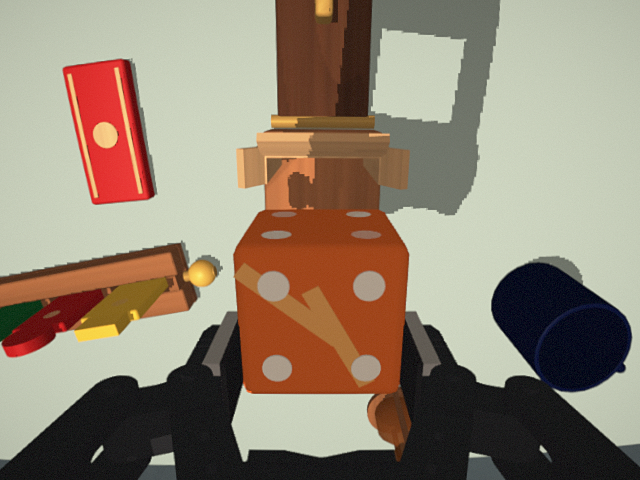

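Request:
{"op": "carry_out", "data": {
  "moves": [
    [[0,0,0,-0.82,-0.18,0,-1],[0,0,0,-0.9,-0.19,0,-1],[0,0,0,-0.9,-0.19,0,-1],[0,0,0,-0.9,-0.19,0,-1],[0,0,0,-0.9,-0.2,0,-1],[0,0,0,-0.9,-0.2,0,-1],[0,0,0,-0.9,-0.2,0,-1],[0,0,0,-0.9,-0.2,0,-1]]
  ]
}}

```text
time: 5.38
tool_pos: [0.5583, -0.2947, 0.2237]
tool_rot: [-0.003, 0.719, 0.695, -0.0]
contact_force: [1.2, 0.5, -1.7]
gripper_width: 0.641
```

Request:
{"op": "carry_out", "data": {
  "moves": [
    [[0,0,0,-0.9,-0.2,0,-1],[0,0,0,-0.9,-0.2,0,-1],[0,0,0,-0.9,-0.18,0,-1],[0,0,0,0,0,0.7,-1],[0,0,0,0,0,0.8,-1],[0,0,0,0,0,0.8,-1],[0,0,0,0,0,0,-1],[0,0,0,0,0,0,-1]]
  ]
}}

```text
time: 6.05
tool_pos: [0.5308, -0.3988, 0.1299]
tool_rot: [-0.005, 0.719, 0.695, -0.0]
contact_force: [-0.1, -0.1, -2.1]
gripper_width: 0.64
```

Run:
```python
from d import *
plan(0.536,-0.4015,0.040,88)
g,W,P=grab("wrist");save(g["frame"],"w4")
```

```text
t 6.05 at [ 0.5308 -0.3988  0.1299] yaw 88.00 tilt [ 0.007 -0.007] w 0.640 f [-0.1 -0.1 -2.1]
TURN z total 0.00  | SHIFT total x -0.06 y 0.13 z 2.25 (hor norm 0.15)
level turn x,y shares [-0.09 -0.08]
```

View pics/w4.png

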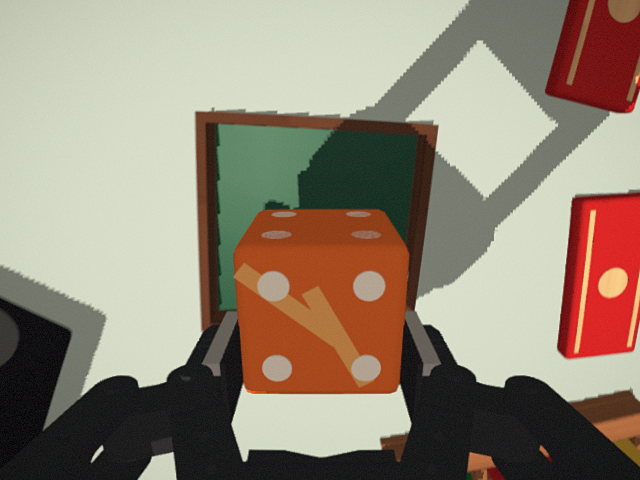

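Request:
{"op": "carry_out", "data": {
  "moves": [
    [[0,0,0,-0.06,0.13,0,-1],[0,0,0,0,0,0.6,-1],[0,0,0,0,0,0.6,-1],[0,0,0,0,0,0.6,-1],[0,0,0,0,0,0.25,-1],[0,0,0,0,0,0.1,-1],[0,0,0,0,0,0,-1],[0,0,0,0,0,0,-1]]
  ]
}}

```text
time: 6.77
tool_pos: [0.5398, -0.4047, 0.0517]
tool_rot: [0.002, 0.719, 0.695, 0.0]
contact_force: [0.3, 0.1, -1.3]
gripper_width: 0.638
```

Run:
```python
from d import *
plan(0.536,-0.4015,0.040,88)
```

```text
t 6.77 at [ 0.5398 -0.4047  0.0517] yaw 88.02 tilt [-0.002  0.003] w 0.638 f [ 0.3  0.1 -1.3]
TURN z total 0.00  | SHIFT total x 0.08 y -0.10 z 0.29 (hor norm 0.12)
level turn x,y shares [0.03 0.03]
```

Request:
{"op": "carry_out", "data": {
  "moves": [
    [[0,0,0,0.06,-0.08,0.1,-1],[0,0,0,0,0,0.1,-1],[0,0,0,0,0,0,-1],[0,0,0,0,0,0,-1]]
  ]
}}

```text
time: 7.1
tool_pos: [0.5352, -0.401, 0.0413]
tool_rot: [-0.0, 0.719, 0.695, -0.0]
contact_force: [0.0, 0.1, -1.9]
gripper_width: 0.642
```

Run:
```python
from d import *
plan(0.536,-0.4015,0.040,88)
```

```text
t 7.10 at [ 0.5352 -0.401   0.0413] yaw 88.01 tilt [ 0. -0.] w 0.642 f [ 0.   0.1 -1.9]
TURN z total 0.00  | SHIFT total x -0.01 y 0.02 z 0.03 (hor norm 0.02)
level turn x,y shares [-0. -0.]
```

Request:
{"op": "carry_out", "data": {
  "moves": [
    [[0,0,0,0,0,0,1],[0,0,0,0,0,0,1],[0,0,0,0,0,0,1],[0,0,0,0,0,0,1],[0,0,0,0,0,0,1],[0,0,0,0,0,0,1]]
  ]
}}

```text
time: 7.6
tool_pos: [0.5355, -0.4013, 0.0415]
tool_rot: [0.0, 0.719, 0.695, 0.0]
contact_force: [-0.5, 0.6, 0.1]
gripper_width: 1.003
```

Request:
{"op": "carry_out", "data": {
  "moves": [
    [[0,0,0,0,0,-0.5,1],[0,0,0,0,0,-0.8,1],[0,0,0,0,0,-0.8,1],[0,0,0,0,0,-0.8,1],[0,0,0,0,0,-0.8,1],[0,0,0,0,0,-0.8,1],[0,0,0,0,0,0,1],[0,0,0,0,0,0,1]]
  ]
}}

```text
time: 8.27
tool_pos: [0.5366, -0.4023, 0.2252]
tool_rot: [0.003, 0.719, 0.695, 0.0]
contact_force: [-0.2, -0.2, -0.0]
gripper_width: 1.003
```

```bash
cat > look.py <<'E'
from d import *
from m import tiles
def look(n):
    g,W,P=grab("top"); f=g["frame"]; save(cv2.resize(f[90:330,130:530],None,fx=1.9,fy=1.9),n)
    hsv=cv2.cvtColor(f,cv2.COLOR_RGB2HSV);Z=P[...,2]
    rr(P,(hsv[...,0]<16)&(hsv[...,1]>150)&(Z>0.03)&(Z<0.11),"die?")
    tiles(P,f)
E
python3 - <<'E'
from look import *
plan(0.4,0.19,0.2)
look("t5")
g,W,P=grab("wrist");save(g["frame"],"w5")
hsv=cv2.cvtColor(g["frame"],cv2.COLOR_RGB2HSV);rr(P,(hsv[...,0]<14)&(hsv[...,1]>150)&(P[...,2]>0.055)&(P[...,2]<.07),"die top")
E
```

```text
t 8.27 at [ 0.5366 -0.4023  0.2252] yaw 88.01 tilt [-0.004  0.005] w 1.003 f [-0.2 -0.2 -0. ]
TURN z total -0.00  | SHIFT total x 14.68 y -3.93 z 0.63 (hor norm 15.20)
level turn x,y shares [0.06 0.05]
die? px [314. 166.] xy 651.1 -9.9 size 104.3 87.7 ang -2.79 z 0.0461 n 1113
red [381. 200.] xy 566.5 -192.2 size 118 48 ang 0.8 z 0.017 524
red [390. 251.] xy 418.1 -219.9 size 59 44 ang -14.9 z 0.017 268
red [385. 276.] xy 355.7 -200.7 size 53 50 ang -3.3 z 0.017 266
yellow [177. 251.] xy 417.2 364.1 size 119 58 ang 2.7 z 0.018 880
yellow [240. 259.] xy 398.8 192.6 size 119 57 ang -16.6 z 0.017 877
green [175. 177.] xy 620.8 375.4 size 52 38 ang -1.9 z 0.017 234
green [175. 203.] xy 554.9 370.7 size 54 45 ang 0.3 z 0.017 243
die top px [323. 206.] xy 521.6 -400.2 size 55.4 55.3 ang 88.29 z 0.0625 n 3974
```

View pics/w5.png

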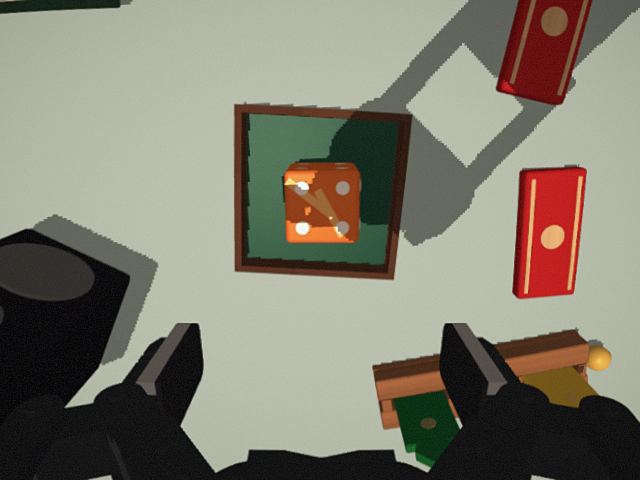

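View pics/t5.png

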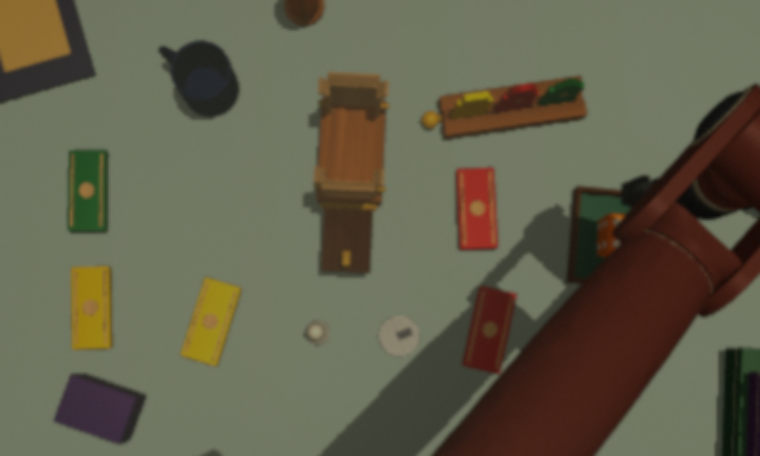

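Request:
{"op": "carry_out", "data": {
  "moves": [
    [[0,0,0,0.9,-0.24,0,1],[0,0,0,0.92,-0.25,0,1],[0,0,0,0.92,-0.25,0,1],[0,0,0,0.92,-0.25,0,1],[0,0,0,0.92,-0.25,0,1],[0,0,0,0.92,-0.25,0,1],[0,0,0,0.92,-0.25,0,1],[0,0,0,0.92,-0.25,0,1]]
  ]
}}

```text
time: 9.03
tool_pos: [0.4641, -0.103, 0.2186]
tool_rot: [-0.002, 0.719, 0.694, -0.001]
contact_force: [-0.7, 1.1, 0.2]
gripper_width: 0.998
```

Request:
{"op": "carry_out", "data": {
  "moves": [
    [[0,0,0,0.92,-0.25,0,1],[0,0,0,0.92,-0.25,0,1],[0,0,0,0.92,-0.25,0,1],[0,0,0,0.92,-0.25,0,1],[0,0,0,0.92,-0.25,0,1],[0,0,0,0.92,-0.25,0,1],[0,0,0,0.92,-0.24,0,1],[0,0,0,0.92,-0.24,0,1]]
  ]
}}

```text
time: 9.7
tool_pos: [0.3952, 0.1934, 0.2191]
tool_rot: [-0.001, 0.719, 0.695, -0.001]
contact_force: [1.2, 0.4, -0.7]
gripper_width: 1.001
```

Request:
{"op": "carry_out", "data": {
  "moves": [
    [[0,0,1,0,0,0.4,1],[0,0,1,0,0,0.4,1],[0,0,0.94,0,0,0.4,1],[0,0,0,0,0,0,1],[0,0,0,0,0,0,1],[0,0,0,0,0,0,1]]
  ]
}}

```text
time: 10.2
tool_pos: [0.3969, 0.1918, 0.1731]
tool_rot: [-0.0, 0.802, 0.598, -0.0]
contact_force: [-0.0, -0.7, 0.3]
gripper_width: 1.003
```

```bash
cat > wt.py <<'E'
from look import *
def wt(color,n=None,zlo=0.008,zhi=0.026):
    g,W,P=grab("wrist"); f=g["frame"]
    if n: save(f,n)
    hsv=cv2.cvtColor(f,cv2.COLOR_RGB2HSV);H=hsv[...,0]
    a,b=dict(red=(168,8),yellow=(14,36),green=(36,90))[color]
    m=((H>=a)|(H<=b)) if a>b else ((H>=a)&(H<=b))
    m=m&(hsv[...,1]>60)&(P[...,2]>zlo)&(P[...,2]<zhi)
    m=cv2.morphologyEx(m.astype(np.uint8),cv2.MORPH_CLOSE,np.ones((7,7),np.uint8))
    rr(P,(m>0)&(P[...,2]>zlo)&(P[...,2]<zhi),color)
E
python3 - <<'E'
from wt import *
plan(0.3988,0.1922,0.1,73.3)
wt("yellow","w6")
E
```

```text
t 10.20 at [0.3969 0.1918 0.1731] yaw 73.39 tilt [-0.001 -0.001] w 1.003 f [-0.  -0.7  0.3]
TURN z total 0.02  | SHIFT total x 0.02 y 0.04 z 1.83 (hor norm 0.05)
level turn x,y shares [-0.01  0.01]
yellow px [545. 182.] xy 415.4 362.8 size 120.0 56.2 ang 2.33 z 0.0167 n 11748
```

View pics/w6.png

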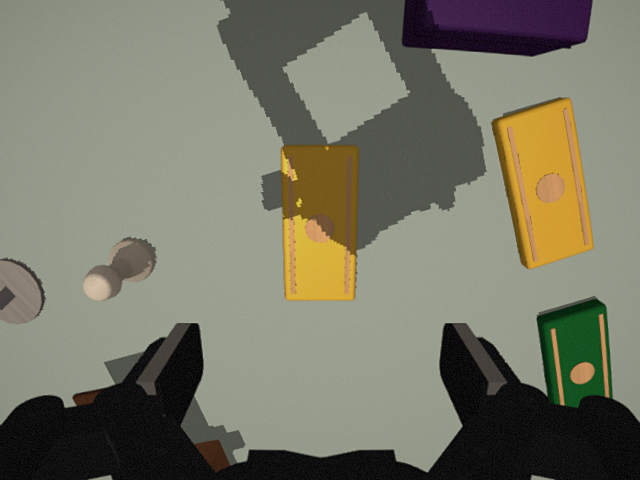

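Request:
{"op": "carry_out", "data": {
  "moves": [
    [[0,0,0,0.02,0.03,0.9,1],[0,0,0,0,0,0.9,1],[0,0,0,0,0,0.9,1],[0,0,0,0,0,0.8,1],[0,0,0,0,0,0.4,1],[0,0,0,0,0,0.15,1],[0,0,0,0,0,0,1],[0,0,0,0,0,0,1]]
  ]
}}

```text
time: 10.92
tool_pos: [0.3998, 0.1927, 0.0128]
tool_rot: [0.0, 0.802, 0.597, 0.001]
contact_force: [0.3, -0.6, 0.8]
gripper_width: 1.001
```

Run:
```python
from wt import *
plan(0.3988,0.1922,0.002,73.3)
```

```text
t 10.92 at [0.3998 0.1927 0.0128] yaw 73.31 tilt [0.001 0.002] w 1.001 f [ 0.3 -0.6  0.8]
TURN z total 0.00  | SHIFT total x -0.02 y -0.02 z 0.27 (hor norm 0.03)
level turn x,y shares [ 0.02 -0.01]
```

Request:
{"op": "carry_out", "data": {
  "moves": [
    [[0,0,0,0,0,0.15,1],[0,0,0,0,0,0.07,1],[0,0,0,0,0,0,-1],[0,0,0,0,0,0,-1],[0,0,0,0,0,0,-1],[0,0,0,0,0,0,-1],[0,0,0,0,0,0,-1],[0,0,0,0,0,0,-1]]
  ]
}}

```text
time: 11.58
tool_pos: [0.3994, 0.1927, 0.0035]
tool_rot: [0.0, 0.802, 0.597, 0.001]
contact_force: [-0.2, 1.0, 5.8]
gripper_width: 0.637
```

Request:
{"op": "carry_out", "data": {
  "moves": [
    [[0,0,0,0,0,-0.3,-1],[0,0,0,0,0,-0.8,-1],[0,0,0,0,0,-0.9,-1],[0,0,-1,0,0,-0.9,-1],[0,0,-1,0,0,-0.9,-1],[0,0,-0.9,0,0,-0.9,-1],[0,0,0,0,0,-0.8,-1],[0,0,0,0,0,0,-1]]
  ]
}}

```text
time: 12.25
tool_pos: [0.4016, 0.1934, 0.2302]
tool_rot: [0.003, 0.72, 0.694, 0.006]
contact_force: [0.6, 0.8, 0.8]
gripper_width: 0.634
```

Run:
```python
from wt import *
plan(0.644,-0.011,0.22,87.7)
g,W,P=grab("wrist");save(g["frame"],"w7")
look("t7")
```

```text
t 12.25 at [0.4016 0.1934 0.2302] yaw 87.82 tilt [0.004 0.012] w 0.634 f [0.6 0.8 0.8]
TURN z total 0.02  | SHIFT total x -4.86 y 6.26 z 0.26 (hor norm 7.93)
level turn x,y shares [ 0.14 -0.05]
die? px [314. 166.] xy 651.8 -9.6 size 105.5 88.2 ang -2.65 z 0.0460 n 1121
red [381. 200.] xy 566.6 -191.9 size 119 44 ang -0.1 z 0.017 534
red [387. 264.] xy 389.1 -210.9 size 119 51 ang -12.6 z 0.017 554
green [175. 177.] xy 620.7 375.5 size 52 37 ang -0.6 z 0.017 238
green [175. 202.] xy 554.7 370.5 size 54 44 ang -0.7 z 0.017 254
other [446. 286.] xy 327.8 -373.9 size 117 51 ang 80.0 z 0.017 777
```

View pics/w7.png

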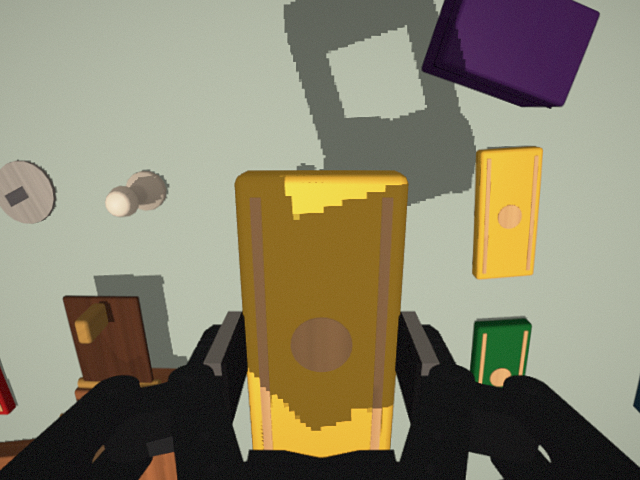

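Request:
{"op": "carry_out", "data": {
  "moves": [
    [[0,0,0,-0.5,0.62,0,-1],[0,0,0,-0.54,0.7,0,-1],[0,0,0,-0.54,0.7,0,-1],[0,0,0,-0.54,0.7,0,-1],[0,0,0,-0.54,0.7,0,-1],[0,0,0,-0.54,0.7,0,-1],[0,0,0,-0.54,0.7,0,-1],[0,0,0,-0.54,0.7,0,-1]]
  ]
}}

```text
time: 13.02
tool_pos: [0.6121, 0.0117, 0.2186]
tool_rot: [-0.002, 0.721, 0.693, -0.002]
contact_force: [1.2, 1.3, -1.1]
gripper_width: 0.634
```

Request:
{"op": "carry_out", "data": {
  "moves": [
    [[0,0,0,-0.54,0.7,0,-1],[0,0,0,0,0,0,-1],[0,0,0,0,0,0,-1],[0,0,0,0,0,0,-1]]
  ]
}}

```text
time: 13.35
tool_pos: [0.6382, -0.0094, 0.2196]
tool_rot: [-0.002, 0.721, 0.693, -0.001]
contact_force: [-0.3, 0.4, -1.1]
gripper_width: 0.633
```

```bash
cat > held.py <<'E'
from wt import *
def held(n,color):
    T=toolT()
    g=grab_frame("wrist"); W=g["hand_eye"]; P=cloud(g,W); f=g["frame"]; save(f,n)
    hsv=cv2.cvtColor(f,cv2.COLOR_RGB2HSV);H=hsv[...,0]
    a,b=dict(red=(168,8),yellow=(14,36),green=(36,90))[color]
    m=((H>=a)|(H<=b)) if a>b else ((H>=a)&(H<=b))
    m=m&(hsv[...,1]>60)&(np.abs(P[...,2]+0.014)<0.03)&(np.abs(P[...,0])<0.05)&(g["z_map"]>0)
    p=P[m]
    if len(p)<100: print("no held");return
    print("held in tool frame: x %s y %s z med %.4f"%(np.percentile(p[:,0],[1,99]).round(4),np.percentile(p[:,1],[0.5,99.5]).round(4),np.median(p[:,2])))
    A=np.c_[p[:,:2],np.ones(len(p))]; c=np.linalg.lstsq(A,p[:,2],rcond=None)[0]; print("plane slope",c.round(4),"far edge y min",p[:,1].min().round(4), "-> centre y",(np.percentile(p[:,1],0.5)+0.06).round(4))
E
python3 - <<'E'
from held import *
plan(0.644,-0.011,0.10,87.7)
held("w8","yellow")
E
```

```text
t 13.35 at [ 0.6382 -0.0094  0.2196] yaw 87.80 tilt [ 0.001 -0.005] w 0.633 f [-0.3  0.4 -1.1]
TURN z total 0.02  | SHIFT total x -0.03 y 0.15 z 2.99 (hor norm 0.15)
level turn x,y shares [-0.06 -0.01]
held in tool frame: x [-0.0266  0.0273] y [-0.0612  0.0472] z med -0.0132
plane slope [-0.0002 -0.0066 -0.0132] far edge y min -0.0614 -> centre y -0.0012
```

View pics/w8.png

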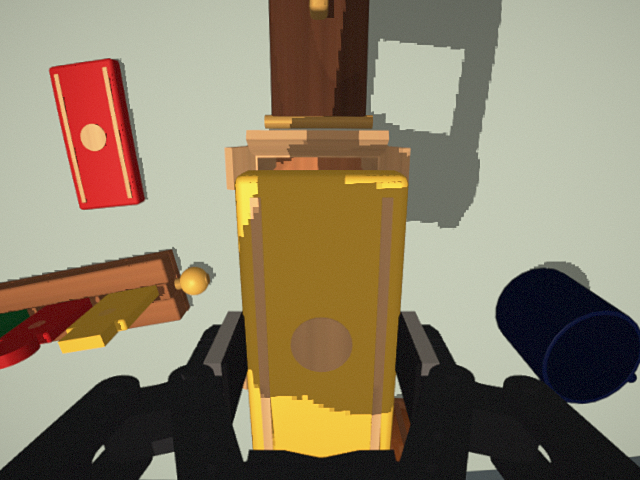

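Request:
{"op": "carry_out", "data": {
  "moves": [
    [[0,0,0,-0.03,0.17,0,-1],[0,0,0,0,0,0.5,-1],[0,0,0,0,0,0.5,-1],[0,0,0,0,0,0.2,-1],[0,0,0,0,0,0,-1],[0,0,0,0,0,0,-1]]
  ]
}}

```text
time: 13.9
tool_pos: [0.6461, -0.0107, 0.1744]
tool_rot: [-0.0, 0.72, 0.694, -0.0]
contact_force: [0.4, 0.2, -0.3]
gripper_width: 0.636
```

Run:
```python
from held import *
plan(0.645,-0.011,0.065,87.7)
```

```text
t 13.90 at [ 0.6461 -0.0107  0.1744] yaw 87.85 tilt [ 0.    -0.001] w 0.636 f [ 0.4  0.2 -0.3]
TURN z total 0.03  | SHIFT total x -0.01 y -0.03 z 2.73 (hor norm 0.03)
level turn x,y shares [-0.01 -0.  ]
```

Request:
{"op": "carry_out", "data": {
  "moves": [
    [[0,0,0.03,-0.01,-0.03,0.3,-1],[0,0,0,0,0,0.5,-1],[0,0,0,0,0,0.5,-1],[0,0,0,0,0,0.5,-1],[0,0,0,0,0,0.5,-1],[0,0,0,0,0,0.4,-1],[0,0,0,0,0,0,-1],[0,0,0,0,0,0,-1]]
  ]
}}

```text
time: 14.57
tool_pos: [0.6449, -0.0115, 0.0661]
tool_rot: [-0.0, 0.721, 0.693, -0.0]
contact_force: [-0.2, -0.4, -0.4]
gripper_width: 0.63
```

Request:
{"op": "carry_out", "data": {
  "moves": [
    [[0,0,0,0,0,0,1],[0,0,0,0,0,0,1],[0,0,0,0,0,0,1],[0,0,0,0,0,0,1],[0,0,0,0,0,0,1],[0,0,0,0,0,0,1]]
  ]
}}

```text
time: 15.07
tool_pos: [0.6455, -0.0116, 0.0671]
tool_rot: [0.0, 0.721, 0.693, 0.0]
contact_force: [-1.0, 0.4, -0.3]
gripper_width: 0.997
```

Request:
{"op": "carry_out", "data": {
  "moves": [
    [[0,0,0,0,0,-0.5,1],[0,0,0,0,0,-0.9,1],[0,0,0,0,0,-0.9,1],[0,0,0,0,0,-0.9,1],[0,0,0,0,0,-0.9,1],[0,0,0,0,0,0,1],[0,0,0,0,0,0,1]]
  ]
}}

```text
time: 15.65
tool_pos: [0.6471, -0.0118, 0.2349]
tool_rot: [0.003, 0.721, 0.693, 0.002]
contact_force: [0.3, -0.4, -1.0]
gripper_width: 1.005
```

Run:
```python
from held import *
plan(0.417,0.364,0.20,92.5)
wt("yellow","w9",0.05,0.09)
look("t9")
```

```text
t 15.65 at [ 0.6471 -0.0118  0.2349] yaw 87.66 tilt [-0.001  0.007] w 1.005 f [ 0.3 -0.4 -1. ]
TURN z total -0.97  | SHIFT total x 9.64 y -5.34 z 0.87 (hor norm 11.02)
level turn x,y shares [0.08 0.01]
yellow px [321. 226.] xy 647.1 -11.5 size 123.6 100.4 ang -2.31 z 0.0619 n 12581
die? px [ 98. 213.] xy 514.2 548.3 size 187.6 6.4 ang 3.18 z 0.0916 n 272
red [381. 200.] xy 566.9 -193.0 size 119 51 ang 1.8 z 0.016 538
red [387. 264.] xy 389.0 -212.6 size 119 52 ang -13.5 z 0.017 554
yellow [177. 251.] xy 417.2 364.7 size 119 57 ang 1.6 z 0.017 884
green [175. 177.] xy 620.2 374.7 size 52 37 ang 0.0 z 0.018 236
green [175. 203.] xy 554.9 370.3 size 54 45 ang 0.0 z 0.017 252
other [446. 286.] xy 327.7 -372.9 size 119 51 ang 80.0 z 0.017 782
```

View pics/w9.png

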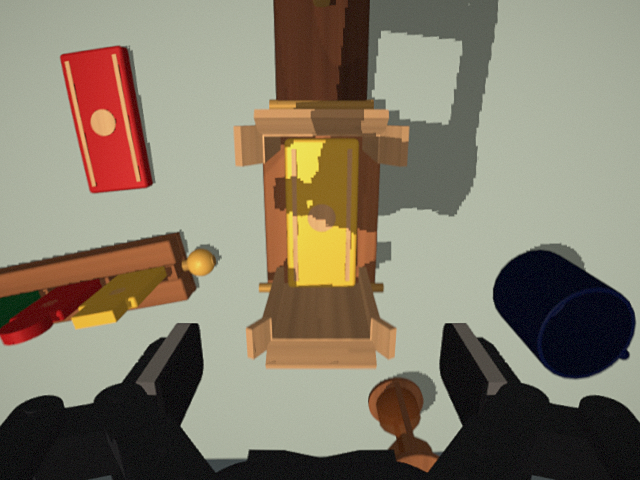

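Request:
{"op": "carry_out", "data": {
  "moves": [
    [[0,0,-0.95,0,0,0.2,1],[0,0,0,0.8,-0.44,0,1],[0,0,0,0.8,-0.45,0,1],[0,0,0,0.8,-0.44,0,1],[0,0,0,0.8,-0.45,0,1],[0,0,0,0.8,-0.44,0,1],[0,0,0,0.8,-0.45,0,1],[0,0,0,0.8,-0.44,0,1]]
  ]
}}

```text
time: 16.42
tool_pos: [0.5091, 0.208, 0.2197]
tool_rot: [-0.001, 0.692, 0.722, -0.002]
contact_force: [-0.4, 0.1, -0.3]
gripper_width: 1.005
```

Request:
{"op": "carry_out", "data": {
  "moves": [
    [[0,0,0,0.8,-0.44,0,1],[0,0,0,0.8,-0.45,0,1],[0,0,0,0.8,-0.44,0,1],[0,0,0,0.8,-0.45,0,1],[0,0,0,0.8,-0.44,0.4,1],[0,0,0,0,0,0.5,1],[0,0,0,0,0,0,1],[0,0,0,0,0,0,1]]
  ]
}}

```text
time: 17.08
tool_pos: [0.4142, 0.3621, 0.1831]
tool_rot: [-0.001, 0.692, 0.722, -0.003]
contact_force: [-0.5, 0.1, 0.7]
gripper_width: 1.003
```

Run:
```python
from held import *
plan(0.4165,0.3638,0.002,92.3)
wt("yellow","w10")
```

```text
t 17.08 at [0.4142 0.3621 0.1831] yaw 92.45 tilt [-0.004 -0.006] w 1.003 f [-0.5  0.1  0.7]
TURN z total 0.03  | SHIFT total x 0.04 y 0.06 z 4.53 (hor norm 0.07)
level turn x,y shares [-0.06  0.04]
yellow px [323. 221.] xy 415.4 363.3 size 119.7 55.5 ang 2.22 z 0.0168 n 10720
```

View pics/w10.png

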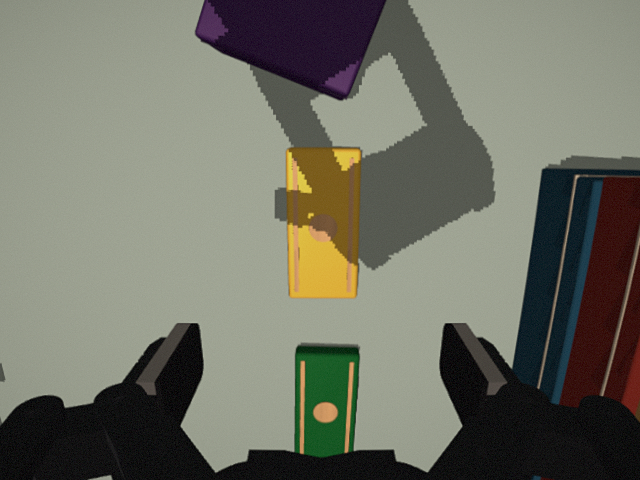

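Request:
{"op": "carry_out", "data": {
  "moves": [
    [[0,0,0.03,0.03,0.04,0.9,1],[0,0,0,0,0,0.9,1],[0,0,0,0,0,0.9,1],[0,0,0,0,0,0.9,1],[0,0,0,0,0,0.5,1],[0,0,0,0,0,0.2,1],[0,0,0,0,0,0,1],[0,0,0,0,0,0,1]]
  ]
}}

```text
time: 17.8
tool_pos: [0.4192, 0.3645, 0.016]
tool_rot: [0.0, 0.694, 0.72, 0.001]
contact_force: [0.5, 0.2, 0.1]
gripper_width: 1.0
```

Run:
```python
from held import *
plan(0.416,0.3635,0.003,92.3)
```

```text
t 17.80 at [0.4192 0.3645 0.016 ] yaw 92.18 tilt [0.001 0.002] w 1.000 f [0.5 0.2 0.1]
TURN z total -0.02  | SHIFT total x -0.02 y -0.08 z 0.32 (hor norm 0.08)
level turn x,y shares [ 0.02 -0.01]
```

Request:
{"op": "carry_out", "data": {
  "moves": [
    [[0,0,0,-0.02,-0.06,0.15,1],[0,0,0,0,0,0.14,1],[0,0,0,0,0,0,-1],[0,0,0,0,0,0,-1],[0,0,0,0,0,0,-1],[0,0,0,0,0,0,-1],[0,0,0,0,0,0,-1],[0,0,0,0,0,0,-1]]
  ]
}}

```text
time: 18.47
tool_pos: [0.416, 0.3641, 0.0039]
tool_rot: [0.0, 0.693, 0.721, 0.001]
contact_force: [0.2, -0.0, 5.5]
gripper_width: 0.634
```

Request:
{"op": "carry_out", "data": {
  "moves": [
    [[0,0,0,0,0,-0.3,-1],[0,0,0,0,0,-0.8,-1],[0,0,0,0,0,-0.9,-1],[0,0,0,0,0,-0.9,-1],[0,0,0,0,0,-0.9,-1],[0,0,0.92,0,0,-0.9,-1],[0,0,0,0,0,-0.8,-1],[0,0,0,0,0,0,-1]]
  ]
}}

```text
time: 19.13
tool_pos: [0.4181, 0.3655, 0.2323]
tool_rot: [0.001, 0.721, 0.693, 0.007]
contact_force: [-0.1, 0.6, 0.2]
gripper_width: 0.629
```

Run:
```python
from held import *
plan(0.645,-0.011,0.22,87.7)
held("w11","yellow")
look("t11")
```

```text
t 19.13 at [0.4181 0.3655 0.2323] yaw 87.67 tilt [0.008 0.011] w 0.629 f [-0.1  0.6  0.2]
TURN z total -0.01  | SHIFT total x -9.18 y 6.05 z 0.31 (hor norm 10.99)
level turn x,y shares [ 0.13 -0.09]
held in tool frame: x [-0.0266  0.0274] y [-0.0595  0.0475] z med -0.0129
plane slope [ 0.0008 -0.0071 -0.0129] far edge y min -0.0597 -> centre y 0.0005
die? px [453. 216.] xy 524.1 -396.2 size 55.5 49.3 ang -1.88 z 0.0598 n 181
red [381. 200.] xy 566.3 -195.3 size 119 51 ang -0.6 z 0.016 532
red [388. 263.] xy 389.2 -210.7 size 120 51 ang -11.4 z 0.017 561
green [175. 177.] xy 620.2 374.5 size 52 37 ang -0.1 z 0.017 238
green [175. 202.] xy 554.1 369.8 size 54 45 ang -1.0 z 0.018 251
other [446. 286.] xy 327.7 -372.9 size 116 51 ang 80.1 z 0.016 782
```

Request:
{"op": "carry_out", "data": {
  "moves": [
    [[0,0,0,-0.7,0.46,0,-1],[0,0,0,-0.77,0.5,0,-1],[0,0,0,-0.77,0.5,0,-1],[0,0,0,-0.77,0.5,0,-1],[0,0,0,-0.77,0.51,0,-1],[0,0,0,-0.77,0.51,0,-1],[0,0,0,-0.77,0.51,0,-1],[0,0,0,-0.77,0.51,0,-1]]
  ]
}}

```text
time: 19.9
tool_pos: [0.5642, 0.1118, 0.2199]
tool_rot: [-0.002, 0.721, 0.693, -0.002]
contact_force: [0.2, 0.8, -0.8]
gripper_width: 0.631
```

Request:
{"op": "carry_out", "data": {
  "moves": [
    [[0,0,0,-0.77,0.51,0,-1],[0,0,0,-0.77,0.51,0,-1],[0,0,0,-0.77,0.51,0,-1],[0,0,0,-0.77,0.51,0,-1],[0,0,0,0,0,0.3,-1],[0,0,0,0,0,0.5,-1],[0,0,0,0,0,0,-1],[0,0,0,0,0,0,-1]]
  ]
}}

```text
time: 20.57
tool_pos: [0.6392, -0.0123, 0.1869]
tool_rot: [-0.003, 0.721, 0.693, -0.002]
contact_force: [-0.2, 0.9, -0.7]
gripper_width: 0.633
```

Run:
```python
from held import *
plan(0.6445,-0.011,0.081,87.7)
held("w12","yellow")
```

```text
t 20.57 at [ 0.6392 -0.0123  0.1869] yaw 87.66 tilt [ 0.001 -0.008] w 0.633 f [-0.2  0.9 -0.7]
TURN z total -0.01  | SHIFT total x 0.04 y 0.13 z 2.65 (hor norm 0.14)
level turn x,y shares [-0.09 -0.01]
held in tool frame: x [-0.0266  0.0273] y [-0.0595  0.0475] z med -0.0128
plane slope [ 0.0007 -0.0077 -0.0129] far edge y min -0.0598 -> centre y 0.0005
```

Request:
{"op": "carry_out", "data": {
  "moves": [
    [[0,0,0,0.03,0.09,0,-1],[0,0,0,0,0,0.45,-1],[0,0,0,0,0,0.5,-1],[0,0,0,0,0,0.5,-1],[0,0,0,0,0,0.5,-1],[0,0,0,0,0,0.5,-1],[0,0,0,0,0,0,-1],[0,0,0,0,0,0,-1]]
  ]
}}

```text
time: 21.28
tool_pos: [0.645, -0.0112, 0.0928]
tool_rot: [-0.001, 0.721, 0.693, -0.0]
contact_force: [0.4, -0.4, -0.2]
gripper_width: 0.636
```

Run:
```python
from held import *
plan(0.6445,-0.011,0.081,87.7)
```

```text
t 21.28 at [ 0.645  -0.0112  0.0928] yaw 87.70 tilt [ 0.    -0.001] w 0.636 f [ 0.4 -0.4 -0.2]
TURN z total 0.00  | SHIFT total x 0.00 y -0.01 z 0.29 (hor norm 0.01)
level turn x,y shares [-0.01 -0.  ]
```

Request:
{"op": "carry_out", "data": {
  "moves": [
    [[0,0,0,0,0,0.25,-1],[0,0,0,0,0,0,-1],[0,0,0,0,0,0,1],[0,0,0,0,0,0,1],[0,0,0,0,0,0,1],[0,0,0,0,0,0,1],[0,0,0,0,0,0,1],[0,0,0,0,0,0,1]]
  ]
}}

```text
time: 21.95
tool_pos: [0.6455, -0.0118, 0.0833]
tool_rot: [0.0, 0.721, 0.693, 0.0]
contact_force: [1.0, -0.0, -0.2]
gripper_width: 0.997
```

Request:
{"op": "carry_out", "data": {
  "moves": [
    [[0,0,0,0,0,-0.5,1],[0,0,0,0,0,-0.9,1],[0,0,0,0,0,-0.9,1],[0,0,0,0,0,-0.9,1],[0,0,0,0,0,-0.6,1],[0,0,0,0,0,0,1],[0,0,0,0,0,0,1]]
  ]
}}

```text
time: 22.53
tool_pos: [0.6465, -0.0119, 0.2377]
tool_rot: [0.002, 0.721, 0.693, 0.002]
contact_force: [0.5, 0.6, -0.7]
gripper_width: 1.001
```

Run:
```python
from held import *
plan(0.565,-0.194,0.20,93)
wt("yellow","w13",0.06,0.095)
wt("red")
look("t13")
```

```text
t 22.53 at [ 0.6465 -0.0119  0.2377] yaw 87.66 tilt [-0.     0.005] w 1.001 f [ 0.5  0.6 -0.7]
TURN z total -1.07  | SHIFT total x -4.44 y -2.27 z 0.94 (hor norm 4.99)
level turn x,y shares [0.06 0.01]
yellow px [321. 228.] xy 647.2 -11.5 size 122.7 99.9 ang -2.40 z 0.0778 n 12898
red px [106. 123.] xy 564.1 -194.7 size 119.7 56.9 ang 2.73 z 0.0167 n 8537
die? px [ 98. 213.] xy 509.4 547.7 size 172.9 5.5 ang 3.19 z 0.0928 n 255
red [381. 199.] xy 566.8 -191.2 size 119 48 ang 0.5 z 0.016 537
red [388. 263.] xy 388.9 -211.6 size 119 52 ang -12.5 z 0.017 556
green [175. 177.] xy 619.6 375.1 size 53 37 ang -1.0 z 0.017 238
green [175. 202.] xy 554.4 370.6 size 53 44 ang -0.8 z 0.018 252
other [446. 286.] xy 327.8 -372.9 size 117 51 ang 80.1 z 0.016 784
```

View pics/w13.png

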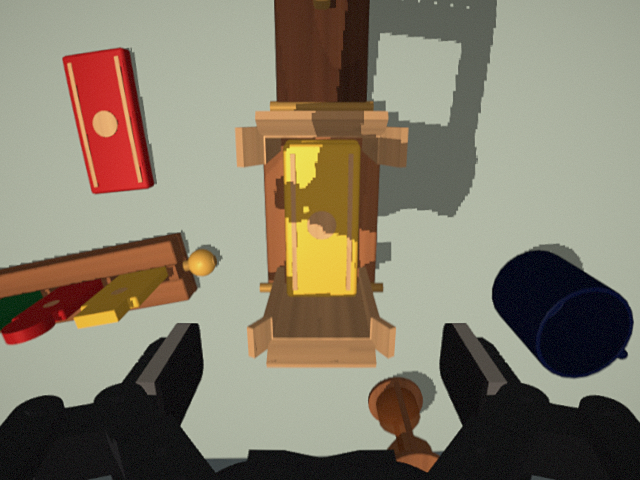

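Request:
{"op": "carry_out", "data": {
  "moves": [
    [[0,0,-1,0,0,0,1],[0,0,0,-0.74,-0.38,0,1],[0,0,0,-0.74,-0.38,0,1],[0,0,0,-0.74,-0.38,0,1],[0,0,0,-0.74,-0.38,0,1],[0,0,0,-0.74,-0.38,0,1],[0,0,0,-0.74,-0.38,0.5,1],[0,0,0,0,0,0.9,1]]
  ]
}}

```text
time: 23.35
tool_pos: [0.5626, -0.1991, 0.1817]
tool_rot: [0.004, 0.692, 0.722, -0.0]
contact_force: [1.1, -0.2, -0.8]
gripper_width: 1.0
```

Request:
{"op": "carry_out", "data": {
  "moves": [
    [[0,0,0,0,0,0,1],[0,0,0,0,0,0,1],[0,0,0,0,0,0,1]]
  ]
}}

```text
time: 23.6
tool_pos: [0.5625, -0.1927, 0.1787]
tool_rot: [-0.001, 0.69, 0.724, -0.0]
contact_force: [0.2, -0.1, 0.8]
gripper_width: 1.0
```

Run:
```python
from held import *
plan(0.5645,-0.1945,0.003,92.8)
wt("red","w14")
```

```text
t 23.60 at [ 0.5625 -0.1927  0.1787] yaw 92.71 tilt [ 0.001 -0.001] w 1.000 f [ 0.2 -0.1  0.8]
TURN z total -0.02  | SHIFT total x -0.05 y 0.05 z 4.39 (hor norm 0.07)
level turn x,y shares [-0.01 -0.01]
red px [317. 221.] xy 563.8 -195.3 size 119.3 55.6 ang 2.87 z 0.0167 n 10321
```

View pics/w14.png

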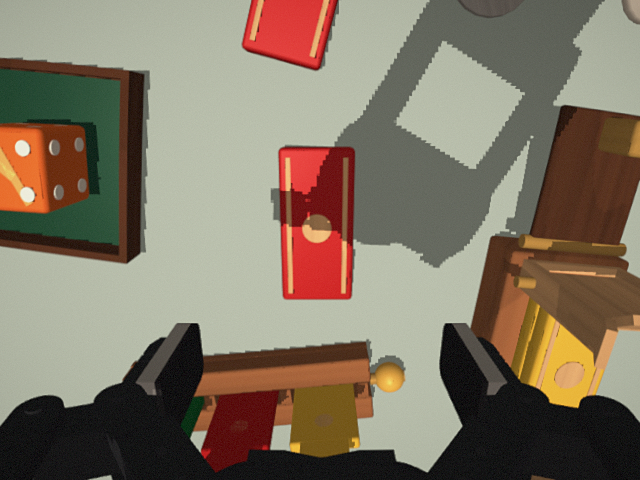

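Request:
{"op": "carry_out", "data": {
  "moves": [
    [[0,0,0,-0.05,0.04,0.9,1],[0,0,0,0,0,0.9,1],[0,0,0,0,0,0.9,1],[0,0,0,0,0,0.9,1],[0,0,0,0,0,0.5,1],[0,0,0,0,0,0.1,1],[0,0,0,0,0,0,1],[0,0,0,0,0,0,1]]
  ]
}}

```text
time: 24.32
tool_pos: [0.5663, -0.1957, 0.0135]
tool_rot: [0.002, 0.69, 0.724, 0.001]
contact_force: [1.2, 0.1, 1.3]
gripper_width: 0.997
```

Run:
```python
from held import *
plan(0.5642,-0.195,0.003,92.8)
```

```text
t 24.32 at [ 0.5663 -0.1957  0.0135] yaw 92.72 tilt [-0.002  0.003] w 0.997 f [1.2 0.1 1.3]
TURN z total -0.02  | SHIFT total x 0.02 y -0.05 z 0.26 (hor norm 0.06)
level turn x,y shares [0.04 0.02]
```

Turning back to 87.7 needs +1.0.

Request:
{"op": "carry_out", "data": {
  "moves": [
    [[0,0,0,0.01,-0.04,0.12,1],[0,0,0,0,0,0.1,1],[0,0,0,0,0,0,-1],[0,0,0,0,0,0,-1],[0,0,0,0,0,0,-1],[0,0,0,0,0,0,-1],[0,0,0,0,0,0,-1],[0,0,0,0,0,0,-1]]
  ]
}}

```text
time: 24.98
tool_pos: [0.5633, -0.1954, 0.0031]
tool_rot: [0.001, 0.691, 0.723, 0.0]
contact_force: [0.3, 0.0, 5.7]
gripper_width: 0.632
```

Request:
{"op": "carry_out", "data": {
  "moves": [
    [[0,0,0,0,0,-0.3,-1],[0,0,0,0,0,-0.8,-1],[0,0,0,0,0,-0.9,-1],[0,0,0,0,0,-0.9,-1],[0,0,0,0,0,-0.9,-1],[0,0,1,0,0,-0.9,-1],[0,0,0,0,0,-0.8,-1],[0,0,0,0,0,0,-1]]
  ]
}}

```text
time: 25.65
tool_pos: [0.5657, -0.1965, 0.2317]
tool_rot: [0.006, 0.721, 0.693, 0.002]
contact_force: [-0.0, 0.6, 1.0]
gripper_width: 0.64
```

Run:
```python
from held import *
plan(0.645,-0.011,0.22,87.7)
held("w15","red")
look("t15")
```

```text
t 25.65 at [ 0.5657 -0.1965  0.2317] yaw 87.66 tilt [-0.006  0.013] w 0.640 f [-0.   0.6  1. ]
TURN z total -0.01  | SHIFT total x 4.71 y 1.79 z 0.29 (hor norm 5.04)
level turn x,y shares [0.15 0.06]
held in tool frame: x [-0.0266  0.0274] y [-0.0583  0.0471] z med -0.0136
plane slope [-0.0004 -0.0069 -0.0135] far edge y min -0.0585 -> centre y 0.0017
die? px [329. 165.] xy 655.3 -48.1 size 76.8 13.0 ang -3.69 z 0.0455 n 134
green [175. 178.] xy 619.9 374.9 size 52 37 ang 0.1 z 0.017 237
green [175. 202.] xy 554.8 371.3 size 54 45 ang 0.3 z 0.017 256
other [446. 286.] xy 327.8 -373.0 size 118 51 ang 80.3 z 0.017 784
```

Request:
{"op": "carry_out", "data": {
  "moves": [
    [[0,0,0,0.78,0.3,0,-1],[0,0,0,0.78,0.3,0,-1],[0,0,0,0.78,0.3,0,-1],[0,0,0,0.78,0.3,0,-1],[0,0,0,0.78,0.3,0,-1],[0,0,0,0.78,0.29,0,-1],[0,0,0,0,0,0.3,-1],[0,0,0,0,0,0.5,-1]]
  ]
}}

```text
time: 26.42
tool_pos: [0.6422, -0.009, 0.1897]
tool_rot: [0.0, 0.72, 0.694, 0.0]
contact_force: [0.2, 0.9, -0.1]
gripper_width: 0.636
```

Request:
{"op": "carry_out", "data": {
  "moves": [
    [[0,0,0,0,0,0,-1],[0,0,0,0,0,0,-1],[0,0,0,0,0,0,-1]]
  ]
}}

```text
time: 26.67
tool_pos: [0.641, -0.0113, 0.1891]
tool_rot: [-0.001, 0.722, 0.692, -0.001]
contact_force: [-0.3, -0.1, -0.3]
gripper_width: 0.636
```

Run:
```python
from held import *
plan(0.643,-0.011,0.096,87.7)
held("w16","red")
```

```text
t 26.67 at [ 0.641  -0.0113  0.1891] yaw 87.62 tilt [ 0.    -0.002] w 0.636 f [-0.3 -0.1 -0.3]
TURN z total -0.02  | SHIFT total x 0.01 y 0.05 z 2.33 (hor norm 0.05)
level turn x,y shares [-0.02 -0.  ]
held in tool frame: x [-0.0266  0.0274] y [-0.0583  0.0472] z med -0.0135
plane slope [-0.0011 -0.007  -0.0135] far edge y min -0.0585 -> centre y 0.0017
```

Request:
{"op": "carry_out", "data": {
  "moves": [
    [[0,0,0,0,0.04,0.3,-1],[0,0,0,0,0,0.5,-1],[0,0,0,0,0,0.5,-1],[0,0,0,0,0,0.5,-1],[0,0,0,0,0,0.5,-1],[0,0,0,0,0,0.1,-1],[0,0,0,0,0,0,-1],[0,0,0,0,0,0,-1]]
  ]
}}

```text
time: 27.38
tool_pos: [0.6438, -0.0112, 0.0949]
tool_rot: [0.0, 0.721, 0.692, 0.0]
contact_force: [1.1, 0.7, -0.7]
gripper_width: 0.633
```

Request:
{"op": "carry_out", "data": {
  "moves": [
    [[0,0,0,0,0,0,-1],[0,0,0,0,0,0,1],[0,0,0,0,0,0,1],[0,0,0,0,0,0,1],[0,0,0,0,0,0,1],[0,0,0,0,0,0,1],[0,0,0,0,0,0,1]]
  ]
}}

```text
time: 27.97
tool_pos: [0.6434, -0.0109, 0.0942]
tool_rot: [0.0, 0.721, 0.693, 0.0]
contact_force: [0.5, 0.2, 0.1]
gripper_width: 0.999
```

Request:
{"op": "carry_out", "data": {
  "moves": [
    [[0,0,0,0,0,-0.5,1],[0,0,0,0,0,-0.9,1],[0,0,0,0,0,-0.9,1],[0,0,0,0,0,-0.9,1],[0,0,0,0,0,-0.3,1],[0,0,0,0,0,0,1],[0,0,0,0,0,0,1]]
  ]
}}

```text
time: 28.55
tool_pos: [0.6435, -0.011, 0.2344]
tool_rot: [0.0, 0.721, 0.693, 0.0]
contact_force: [-0.4, -0.4, -0.1]
gripper_width: 0.999
```

Run:
```python
from held import *
plan(0.389,-0.212,0.22,76.8)
wt("red","w17",0.08,0.11)
look("t17")
```

```text
t 28.55 at [ 0.6435 -0.011   0.2344] yaw 87.66 tilt [-0.     0.001] w 0.999 f [-0.4 -0.4 -0.1]
TURN z total 2.17  | SHIFT total x -6.35 y -5.05 z 0.36 (hor norm 8.11)
level turn x,y shares [0.01 0.  ]
red px [321. 229.] xy 646.5 -10.8 size 118.7 55.5 ang -2.40 z 0.0938 n 11649
die? px [314. 157.] xy 669.7 -7.6 size 81.9 48.9 ang 88.42 z 0.0918 n 338
red [387. 263.] xy 389.2 -210.6 size 119 51 ang -11.8 z 0.017 571
green [175. 177.] xy 620.4 375.5 size 52 38 ang 0.8 z 0.018 235
green [175. 202.] xy 554.8 370.8 size 54 45 ang 0.9 z 0.018 253
other [446. 286.] xy 327.8 -372.9 size 117 51 ang 80.2 z 0.017 784
```

View pics/w17.png

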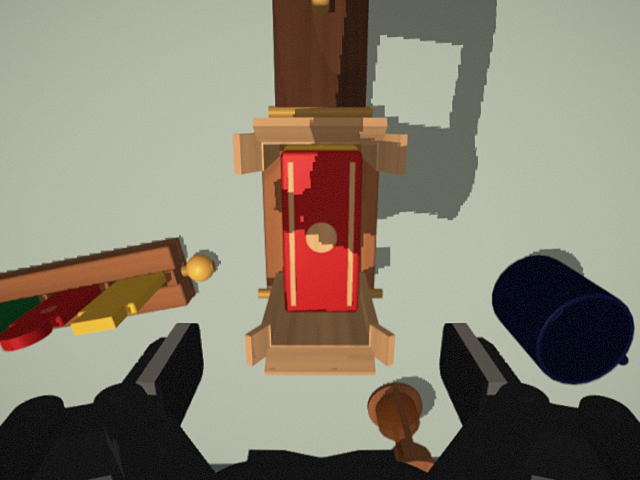

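Request:
{"op": "carry_out", "data": {
  "moves": [
    [[0,0,1,0,0,0,1],[0,0,1,0,0,0,1],[0,0,0,-0.7,-0.56,0,1],[0,0,0,-0.7,-0.56,0,1],[0,0,0,-0.7,-0.56,0,1],[0,0,0,-0.7,-0.56,0,1],[0,0,0,-0.7,-0.56,0,1],[0,0,0,-0.7,-0.56,0,1]]
  ]
}}

```text
time: 29.32
tool_pos: [0.4735, -0.1465, 0.2309]
tool_rot: [-0.002, 0.779, 0.627, -0.001]
contact_force: [1.0, -0.4, 0.7]
gripper_width: 0.998
```

Request:
{"op": "carry_out", "data": {
  "moves": [
    [[0,0,0,-0.7,-0.56,0,1],[0,0,0,-0.7,-0.56,0.4,1],[0,0,0,-0.7,-0.56,0.6,1],[0,0,0,0,0,0.3,1],[0,0,0,0,0,0,1],[0,0,0,0,0,0,1],[0,0,0,0,0,0,1]]
  ]
}}

```text
time: 29.9
tool_pos: [0.3941, -0.2128, 0.1829]
tool_rot: [-0.0, 0.779, 0.627, 0.0]
contact_force: [-0.1, 1.0, 0.3]
gripper_width: 1.0
```

Run:
```python
from held import *
plan(0.389,-0.212,0.003,77.2)
wt("red","w18")
```

```text
t 29.90 at [ 0.3941 -0.2128  0.1829] yaw 77.73 tilt [ 0.001 -0.   ] w 1.000 f [-0.1  1.   0.3]
TURN z total 0.11  | SHIFT total x -0.01 y -0.13 z 4.50 (hor norm 0.13)
level turn x,y shares [-0.   -0.01]
red px [318. 209.] xy 386.9 -212.9 size 120.2 55.6 ang -12.48 z 0.0167 n 10302
```

View pics/w18.png

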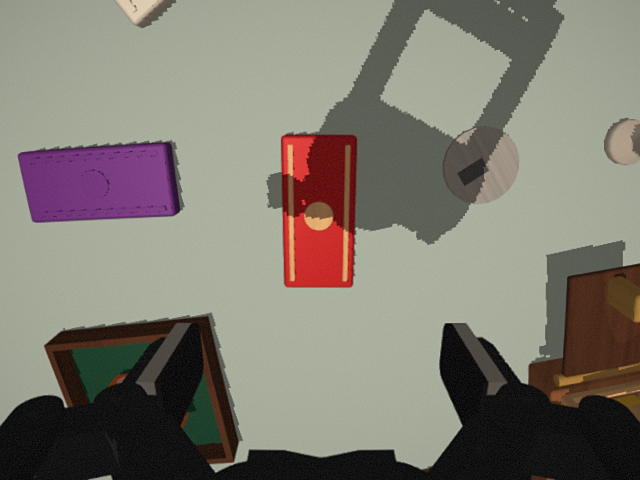

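Request:
{"op": "carry_out", "data": {
  "moves": [
    [[0,0,0.05,-0.03,-0.16,0.9,1],[0,0,0,0,0,0.9,1],[0,0,0,0,0,0.9,1],[0,0,0,0,0,0.9,1],[0,0,0,0,0,0.55,1],[0,0,0,0,0,0.15,1],[0,0,0,0,0,0,1],[0,0,0,0,0,0,1]]
  ]
}}

```text
time: 30.62
tool_pos: [0.3885, -0.2136, 0.0125]
tool_rot: [0.001, 0.78, 0.626, 0.0]
contact_force: [-0.5, -0.6, 0.9]
gripper_width: 0.997
```

Run:
```python
from held import *
plan(0.3875,-0.2125,0.003,77.5)
```

```text
t 30.62 at [ 0.3885 -0.2136  0.0125] yaw 77.48 tilt [-0.001  0.002] w 0.997 f [-0.5 -0.6  0.9]
TURN z total -0.00  | SHIFT total x 0.02 y -0.03 z 0.24 (hor norm 0.04)
level turn x,y shares [0.02 0.01]
```

Request:
{"op": "carry_out", "data": {
  "moves": [
    [[0,0,0,0.02,-0.03,0.1,1],[0,0,0,0,0,0.1,1],[0,0,0,0,0,0,-1],[0,0,0,0,0,0,-1],[0,0,0,0,0,0,-1],[0,0,0,0,0,0,-1],[0,0,0,0,0,0,-1],[0,0,0,0,0,0,-1]]
  ]
}}

```text
time: 31.28
tool_pos: [0.3867, -0.2127, 0.004]
tool_rot: [0.001, 0.78, 0.625, 0.0]
contact_force: [-1.2, 0.1, 5.4]
gripper_width: 0.633
```

Request:
{"op": "carry_out", "data": {
  "moves": [
    [[0,0,0,0,0,-0.3,-1],[0,0,0,0,0,-0.8,-1],[0,0,0,0,0,-0.9,-1],[0,0,0,0,0,-0.9,-1],[0,0,-1,0,0,-0.9,-1],[0,0,-1,0,0,-0.9,-1],[0,0,0,0,0,-0.8,-1],[0,0,0,0,0,0,-1]]
  ]
}}

```text
time: 31.95
tool_pos: [0.3887, -0.2142, 0.2308]
tool_rot: [0.006, 0.723, 0.691, 0.001]
contact_force: [0.2, -0.8, 0.2]
gripper_width: 0.633
```

Run:
```python
from held import *
plan(0.644,-0.011,0.22,87.7)
held("w19","red")
look("t19")
```

```text
t 31.95 at [ 0.3887 -0.2142  0.2308] yaw 87.41 tilt [-0.008  0.011] w 0.633 f [ 0.2 -0.8  0.2]
TURN z total -0.06  | SHIFT total x 5.33 y 6.17 z 0.27 (hor norm 8.16)
level turn x,y shares [0.12 0.09]
held in tool frame: x [-0.0266  0.0273] y [-0.0589  0.0479] z med -0.0127
plane slope [-0.0007 -0.0056 -0.0126] far edge y min -0.0592 -> centre y 0.0011
die? px [315. 163.] xy 650.4 -9.5 size 120.2 88.2 ang -2.50 z 0.0927 n 1256
green [175. 177.] xy 620.2 375.2 size 52 37 ang 0.1 z 0.018 238
green [175. 202.] xy 554.3 371.1 size 53 45 ang 0.6 z 0.018 254
other [459. 290.] xy 322.3 -404.4 size 53 51 ang 78.9 z 0.017 267
```

Request:
{"op": "carry_out", "data": {
  "moves": [
    [[0,0,-0.06,0,0,0,-1],[0,0,0,0.59,0.68,0,-1],[0,0,0,0.59,0.69,0,-1],[0,0,0,0.59,0.69,0,-1],[0,0,0,0.59,0.69,0,-1],[0,0,0,0.59,0.69,0,-1],[0,0,0,0.59,0.69,0,-1],[0,0,0,0.59,0.69,0,-1]]
  ]
}}

```text
time: 32.72
tool_pos: [0.585, -0.0529, 0.2194]
tool_rot: [-0.002, 0.721, 0.693, -0.002]
contact_force: [-0.6, -1.4, -1.1]
gripper_width: 0.631
```

Request:
{"op": "carry_out", "data": {
  "moves": [
    [[0,0,0,0.59,0.69,0,-1],[0,0,0,0.59,0.68,0,-1],[0,0,0,0,0,0.3,-1],[0,0,0,0,0,0.4,-1],[0,0,0,0,0,0,-1],[0,0,0,0,0,0,-1],[0,0,0,0,0,0,-1]]
  ]
}}

```text
time: 33.3
tool_pos: [0.641, -0.01, 0.1938]
tool_rot: [-0.001, 0.721, 0.693, -0.001]
contact_force: [0.6, -0.5, -1.3]
gripper_width: 0.631
```

Run:
```python
from held import *
plan(0.6433,-0.011,0.112,87.7)
held("w20","red")
```

```text
t 33.30 at [ 0.641  -0.01    0.1938] yaw 87.68 tilt [ 0.    -0.002] w 0.631 f [ 0.6 -0.5 -1.3]
TURN z total -0.00  | SHIFT total x -0.02 y 0.06 z 2.05 (hor norm 0.06)
level turn x,y shares [-0.03 -0.  ]
held in tool frame: x [-0.0266  0.0274] y [-0.0589  0.048 ] z med -0.0126
plane slope [-0.0019 -0.006  -0.0126] far edge y min -0.0591 -> centre y 0.0011
```

Request:
{"op": "carry_out", "data": {
  "moves": [
    [[0,0,0,-0.02,0.05,0.3,-1],[0,0,0,0,0,0.5,-1],[0,0,0,0,0,0.5,-1],[0,0,0,0,0,0.5,-1],[0,0,0,0,0,0.25,-1],[0,0,0,0,0,0,-1],[0,0,0,0,0,0,-1],[0,0,0,0,0,0,-1]]
  ]
}}

```text
time: 34.02
tool_pos: [0.6449, -0.0108, 0.1146]
tool_rot: [0.001, 0.721, 0.693, 0.001]
contact_force: [0.0, 0.8, -0.7]
gripper_width: 0.639
```

Request:
{"op": "carry_out", "data": {
  "moves": [
    [[0,0,0,0,0,0,1],[0,0,0,0,0,0,1],[0,0,0,0,0,0,1],[0,0,0,0,0,0,1],[0,0,0,0,0,0,1],[0,0,0,0,0,0,1]]
  ]
}}

```text
time: 34.52
tool_pos: [0.6439, -0.0106, 0.1131]
tool_rot: [0.0, 0.721, 0.693, 0.0]
contact_force: [0.5, 0.4, -0.8]
gripper_width: 0.997
```

Request:
{"op": "carry_out", "data": {
  "moves": [
    [[0,0,0,0,0,-0.5,1],[0,0,0,0,0,-0.9,1],[0,0,0,0,0,-0.9,1],[0,0,0,0,0,-0.8,1],[0,0,0,0,0,0,1],[0,0,0,0,0,0,1]]
  ]
}}

```text
time: 35.02
tool_pos: [0.6454, -0.0107, 0.2407]
tool_rot: [0.003, 0.721, 0.693, 0.002]
contact_force: [0.6, 0.4, -0.5]
gripper_width: 1.0
```

Run:
```python
from held import *
plan(0.586,0.372,0.22,91.8)
wt("red","w21",0.095,0.125)
look("t21")
```

```text
t 35.02 at [ 0.6454 -0.0107  0.2407] yaw 87.72 tilt [-0.001  0.006] w 1.000 f [ 0.6  0.4 -0.5]
TURN z total -0.82  | SHIFT total x 9.61 y -1.18 z 0.52 (hor norm 9.68)
level turn x,y shares [0.07 0.01]
red px [322. 229.] xy 647.7 -9.6 size 121.0 56.5 ang -2.31 z 0.1098 n 12523
die? px [ 98. 214.] xy 506.2 547.6 size 140.9 6.6 ang 2.39 z 0.0927 n 211
green [175. 178.] xy 620.1 376.3 size 52 38 ang -1.1 z 0.017 236
green [175. 202.] xy 554.5 370.1 size 53 45 ang -0.1 z 0.018 255
other [446. 286.] xy 327.7 -373.0 size 117 51 ang 80.0 z 0.016 770
```

View pics/w21.png

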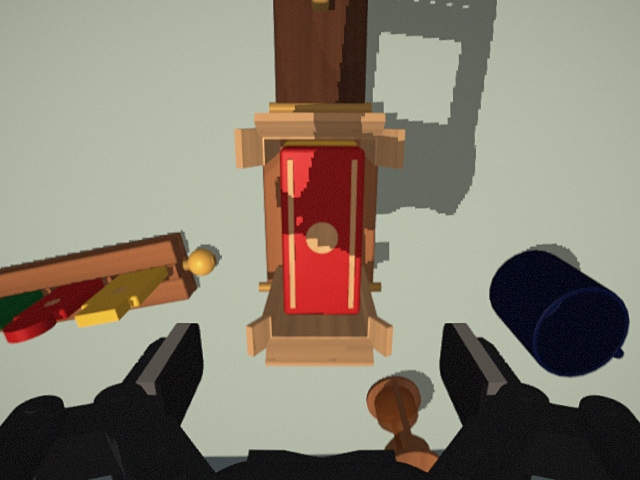

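View pics/t21.png

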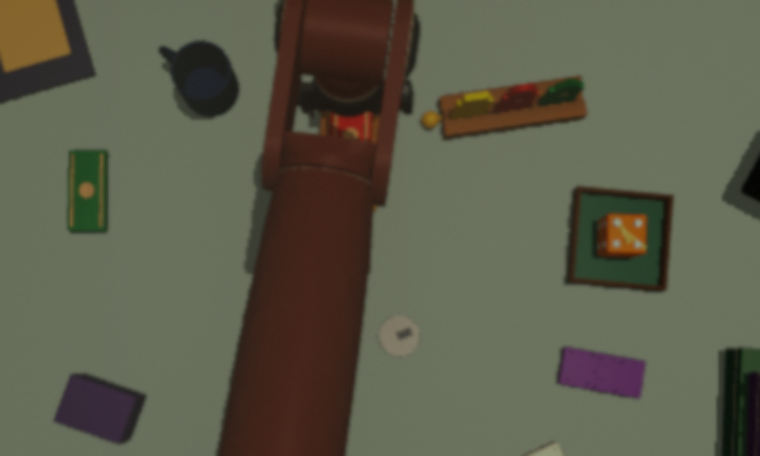

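Request:
{"op": "carry_out", "data": {
  "moves": [
    [[0,0,-0.82,0,0,0,1],[0,0,0,0.87,-0.1,0,1],[0,0,0,0.87,-0.11,0,1],[0,0,0,0.87,-0.11,0,1],[0,0,0,0.87,-0.11,0,1],[0,0,0,0.87,-0.11,0,1],[0,0,0,0.87,-0.11,0,1],[0,0,0,0.87,-0.11,0,1]]
  ]
}}

```text
time: 35.78
tool_pos: [0.604, 0.2332, 0.2339]
tool_rot: [-0.001, 0.696, 0.718, -0.002]
contact_force: [0.4, -0.1, 0.7]
gripper_width: 1.0
```

Request:
{"op": "carry_out", "data": {
  "moves": [
    [[0,0,0,0.87,-0.11,0,1],[0,0,0,0.87,-0.11,0,1],[0,0,0,0.87,-0.1,0.5,1],[0,0,0,0.87,-0.1,0.6,1],[0,0,0,0,0,0.3,1],[0,0,0,0,0,0,1],[0,0,0,0,0,0,1],[0,0,0,0,0,0,1]]
  ]
}}

```text
time: 36.45
tool_pos: [0.585, 0.3689, 0.1812]
tool_rot: [0.0, 0.696, 0.718, -0.0]
contact_force: [0.3, -0.5, -0.3]
gripper_width: 0.998
```

Run:
```python
from held import *
plan(0.586,0.371,0.003,91.8)
wt("green","w22")
```

```text
t 36.45 at [0.585  0.3689 0.1812] yaw 91.75 tilt [-0.001 -0.   ] w 0.998 f [ 0.3 -0.5 -0.3]
TURN z total -0.01  | SHIFT total x 0.05 y 0.03 z 4.46 (hor norm 0.06)
level turn x,y shares [-0.    0.01]
green px [326. 220.] xy 586.3 373.1 size 120.2 55.3 ang 0.93 z 0.0168 n 10155
```

View pics/w22.png

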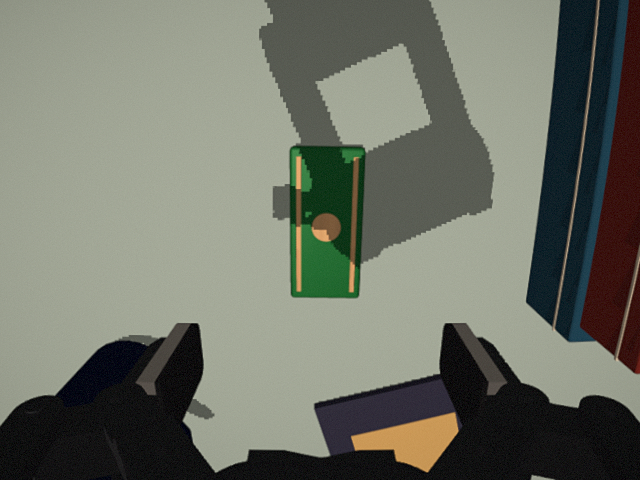

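Request:
{"op": "carry_out", "data": {
  "moves": [
    [[0,0,0.15,0.09,0.03,0.9,1],[0,0,0,0,0,0.9,1],[0,0,0,0,0,0.9,1],[0,0,0,0,0,0.9,1],[0,0,0,0,0,0.5,1],[0,0,0,0,0,0.15,1],[0,0,0,0,0,0,1],[0,0,0,0,0,0,1]]
  ]
}}

```text
time: 37.17
tool_pos: [0.5875, 0.3736, 0.0137]
tool_rot: [0.001, 0.701, 0.713, 0.002]
contact_force: [0.8, -0.7, -0.1]
gripper_width: 1.003
```

Run:
```python
from held import *
plan(0.586,0.3725,0.003,91)
```

```text
t 37.17 at [0.5875 0.3736 0.0137] yaw 91.00 tilt [0.001 0.003] w 1.003 f [ 0.8 -0.7 -0.1]
TURN z total 0.00  | SHIFT total x -0.03 y -0.04 z 0.27 (hor norm 0.05)
level turn x,y shares [ 0.03 -0.02]
```

Request:
{"op": "carry_out", "data": {
  "moves": [
    [[0,0,0,-0.02,-0.03,0.12,1],[0,0,0,0,0,0.1,1],[0,0,0,0,0,0,-1],[0,0,0,0,0,0,-1],[0,0,0,0,0,0,-1],[0,0,0,0,0,0,-1],[0,0,0,0,0,0,-1],[0,0,0,0,0,0,-1]]
  ]
}}

```text
time: 37.83
tool_pos: [0.5853, 0.3731, 0.0036]
tool_rot: [0.0, 0.7, 0.714, 0.001]
contact_force: [0.1, 0.7, 5.2]
gripper_width: 0.635
```

Request:
{"op": "carry_out", "data": {
  "moves": [
    [[0,0,0,0,0,-0.3,-1],[0,0,0,0,0,-0.8,-1],[0,0,0,0,0,-0.9,-1],[0,0,0,0,0,-0.9,-1],[0,0,0.66,0,0,-0.9,-1],[0,0,0,0,0,-0.9,-1],[0,0,0,0,0,-0.8,-1],[0,0,0,0,0,0,-1]]
  ]
}}

```text
time: 38.5
tool_pos: [0.5876, 0.3743, 0.2331]
tool_rot: [0.002, 0.721, 0.693, 0.007]
contact_force: [0.9, -0.4, 0.0]
gripper_width: 0.634
```

Run:
```python
from held import *
plan(0.6445,-0.011,0.22,87.7)
held("w23","green")
look("t23")
```

```text
t 38.50 at [0.5876 0.3743 0.2331] yaw 87.77 tilt [0.007 0.013] w 0.634 f [ 0.9 -0.4  0. ]
TURN z total 0.01  | SHIFT total x -9.57 y 1.81 z 0.33 (hor norm 9.74)
level turn x,y shares [ 0.14 -0.08]
held in tool frame: x [-0.0265  0.0273] y [-0.0583  0.0477] z med -0.0130
plane slope [-0.0011 -0.0069 -0.013 ] far edge y min -0.0585 -> centre y 0.0017
die? px [327. 167.] xy 640.5 -42.9 size 106.1 21.7 ang -5.68 z 0.0472 n 234
other [446. 286.] xy 327.7 -373.3 size 116 51 ang 80.3 z 0.017 785
```

View pics/t23.png

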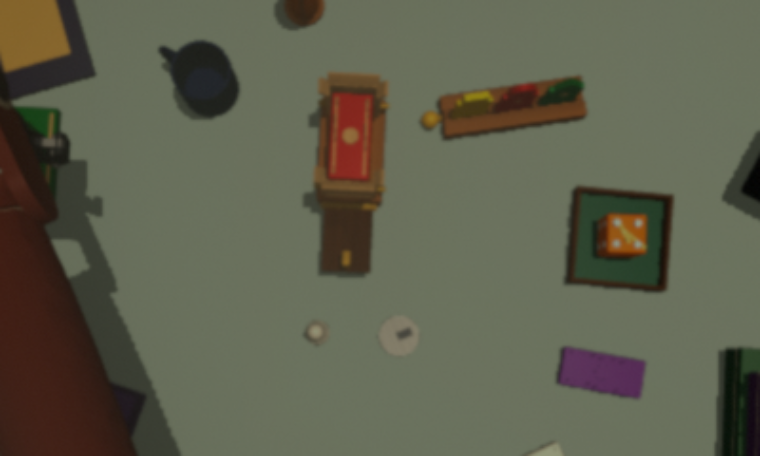

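Request:
{"op": "carry_out", "data": {
  "moves": [
    [[0,0,0,-0.83,0.16,0,-1],[0,0,0,-0.87,0.16,0,-1],[0,0,0,-0.87,0.16,0,-1],[0,0,0,-0.87,0.16,0,-1],[0,0,0,-0.87,0.16,0,-1],[0,0,0,-0.87,0.17,0,-1],[0,0,0,-0.87,0.17,0,-1],[0,0,0,-0.87,0.17,0,-1]]
  ]
}}

```text
time: 39.27
tool_pos: [0.6244, 0.0923, 0.2193]
tool_rot: [-0.002, 0.721, 0.693, -0.002]
contact_force: [1.0, 0.6, -1.3]
gripper_width: 0.632
```

Request:
{"op": "carry_out", "data": {
  "moves": [
    [[0,0,0,-0.87,0.17,0,-1],[0,0,0,-0.87,0.17,0,-1],[0,0,0,-0.87,0.17,0,-1],[0,0,0,0,0,0.3,-1],[0,0,0,0,0,0.2,-1],[0,0,0,0,0,0,-1],[0,0,0,0,0,0,-1],[0,0,0,0,0,0,-1]]
  ]
}}

```text
time: 39.93
tool_pos: [0.6419, -0.0096, 0.2017]
tool_rot: [-0.001, 0.72, 0.694, -0.0]
contact_force: [0.4, -0.7, -0.2]
gripper_width: 0.634
```

Run:
```python
from held import *
plan(0.643,-0.011,0.126,87.7)
held("w24","green")
```

```text
t 39.93 at [ 0.6419 -0.0096  0.2017] yaw 87.86 tilt [ 0.    -0.002] w 0.634 f [ 0.4 -0.7 -0.2]
TURN z total 0.03  | SHIFT total x -0.03 y 0.03 z 1.89 (hor norm 0.04)
level turn x,y shares [-0.02 -0.  ]
held in tool frame: x [-0.0265  0.0273] y [-0.0583  0.0476] z med -0.0130
plane slope [ 0.0004 -0.0064 -0.013 ] far edge y min -0.0585 -> centre y 0.0017
```

Request:
{"op": "carry_out", "data": {
  "moves": [
    [[0,0,0.03,-0.03,0.02,0.3,-1],[0,0,0,0,0,0.5,-1],[0,0,0,0,0,0.5,-1],[0,0,0,0,0,0.4,-1],[0,0,0,0,0,0.2,-1],[0,0,0,0,0,0,-1],[0,0,0,0,0,0,-1],[0,0,0,0,0,0,-1]]
  ]
}}

```text
time: 40.65
tool_pos: [0.6441, -0.0123, 0.1281]
tool_rot: [0.001, 0.722, 0.692, 0.001]
contact_force: [0.4, 0.1, -0.8]
gripper_width: 0.633
```

Request:
{"op": "carry_out", "data": {
  "moves": [
    [[0,0,0,0,0,0,1],[0,0,0,0,0,0,1],[0,0,0,0,0,0,1],[0,0,0,0,0,0,1],[0,0,0,0,0,0,1],[0,0,0,0,0,0,1]]
  ]
}}

```text
time: 41.15
tool_pos: [0.6432, -0.0123, 0.1268]
tool_rot: [0.0, 0.722, 0.692, 0.0]
contact_force: [-0.4, -0.1, -1.0]
gripper_width: 1.0
```

Request:
{"op": "carry_out", "data": {
  "moves": [
    [[0,0,0,0,0,-0.5,1],[0,0,0,0,0,-0.9,1],[0,0,0,0,0,-0.9,1],[0,0,0,0,0,-0.5,1],[0,0,0,0,0,0,1],[0,0,0,0,0,0,1]]
  ]
}}

```text
time: 41.65
tool_pos: [0.6441, -0.0124, 0.2408]
tool_rot: [0.002, 0.722, 0.692, 0.001]
contact_force: [-0.4, 1.1, -0.3]
gripper_width: 1.003
```

Run:
```python
from held import *
plan(0.483,-0.0047,0.2,87.7)
wt("green","w25",0.11,0.14)
look("t25")
g,W,P=grab("scene");f=g["frame"];big=cv2.resize(f[220:480,230:450],None,fx=2.3,fy=2.3,interpolation=cv2.INTER_CUBIC);save(np.clip(big.astype(int)*2,0,255).astype(np.uint8),"s25")
```

```text
t 41.65 at [ 0.6441 -0.0124  0.2408] yaw 87.61 tilt [-0.     0.004] w 1.003 f [-0.4  1.1 -0.3]
TURN z total -0.02  | SHIFT total x 0.03 y -4.03 z 1.02 (hor norm 4.03)
level turn x,y shares [0.04 0.  ]
green px [321. 237.] xy 647.3 -11.9 size 121.7 56.5 ang -2.48 z 0.1257 n 13174
die? px [454. 216.] xy 515.5 -384.4 size 70.4 39.2 ang 34.08 z 0.0596 n 180
yellow [156. 108.] xy 817.2 433.6 size 64 38 ang -43.1 z 0.011 165
other [446. 286.] xy 327.8 -373.2 size 117 51 ang 80.1 z 0.017 780
```

View pics/w25.png

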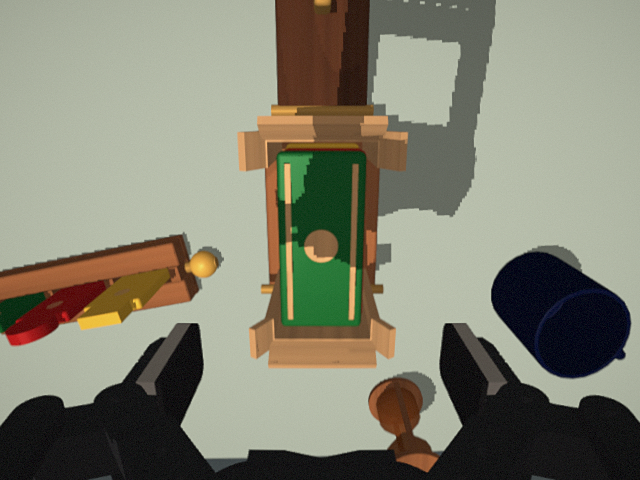

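View pics/s25.png

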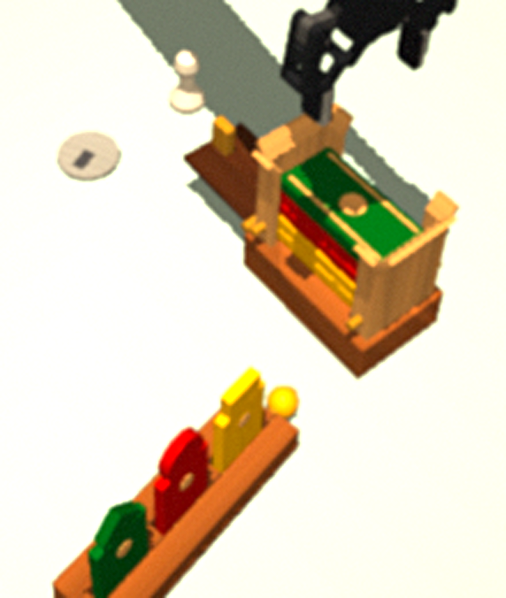

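Request:
{"op": "carry_out", "data": {
  "moves": [
    [[0,0,0,0,-0.8,0,1],[0,0,0,0,-0.8,0,1],[0,0,0,0,-0.8,0,1],[0,0,0,0.03,-0.8,0,1],[0,0,0,0,-0.83,0.5,1],[0,0,0,0,0,0.7,1],[0,0,0,0,0,0,1],[0,0,0,0,0,0,1]]
  ]
}}

```text
time: 42.47
tool_pos: [0.4803, -0.0041, 0.1878]
tool_rot: [-0.002, 0.722, 0.692, -0.002]
contact_force: [0.1, -0.2, 0.4]
gripper_width: 0.998
```

Run:
```python
from held import *
plan(0.483,-0.0047,0.053,87.7)
g,W,P=grab("wrist");save(g["frame"],"w26");Z=P[...,2]
rr(P,(np.abs(P[...,0]-.483)<.03)&(np.abs(P[...,1]+.005)<.02)&(Z>.066)&(Z<.09),"tab")
rr(P,(np.abs(P[...,0]-.51)<.07)&(np.abs(P[...,1]+.005)<.06)&(Z>.035)&(Z<.055),"plate")
```

```text
t 42.47 at [ 0.4803 -0.0041  0.1878] yaw 87.61 tilt [ 0.001 -0.006] w 0.998 f [ 0.1 -0.2  0.4]
TURN z total -0.02  | SHIFT total x -0.01 y 0.07 z 3.37 (hor norm 0.07)
level turn x,y shares [-0.06 -0.01]
tab px [320. 248.] xy 482.7 -4.3 size 22.1 11.8 ang -2.15 z 0.0806 n 693
plate px [319. 291.] xy 522.8 -8.4 size 114.4 93.8 ang -0.03 z 0.0457 n 13267
```

View pics/w26.png

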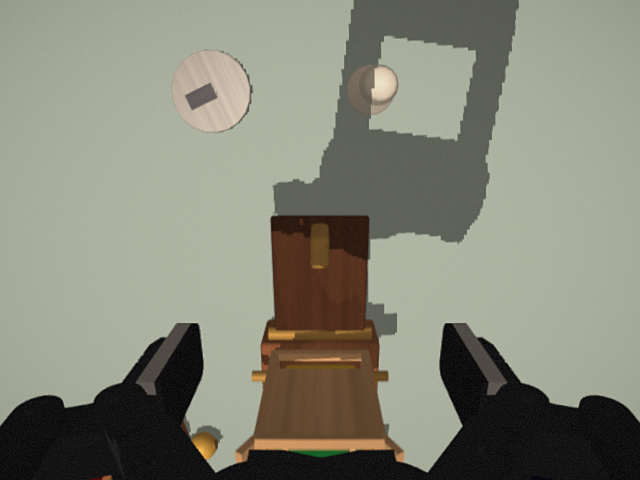

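Request:
{"op": "carry_out", "data": {
  "moves": [
    [[0,0,0,-0.01,0.04,0.5,1],[0,0,0,0,0,0.8,1],[0,0,0,0,0,0.8,1],[0,0,0,0,0,0.6,1],[0,0,0,0,0,0.4,1],[0,0,0,0,0,0,1],[0,0,0,0,0,0,1],[0,0,0,0,0,0,1]]
  ]
}}

```text
time: 43.18
tool_pos: [0.4858, -0.0052, 0.0687]
tool_rot: [0.001, 0.722, 0.692, 0.001]
contact_force: [-0.2, -0.2, 0.3]
gripper_width: 1.003
```

Run:
```python
from held import *
plan(0.4828,-0.0044,0.054,87.7)
```

```text
t 43.18 at [ 0.4858 -0.0052  0.0687] yaw 87.61 tilt [-0.     0.003] w 1.003 f [-0.2 -0.2  0.3]
TURN z total -0.02  | SHIFT total x 0.02 y -0.08 z 0.37 (hor norm 0.08)
level turn x,y shares [0.03 0.  ]
```

Request:
{"op": "carry_out", "data": {
  "moves": [
    [[0,0,0,0.02,-0.06,0.2,1],[0,0,0,0,0,0.14,1],[0,0,0,0,0,0,1],[0,0,0,0,0,0,0],[0,0,0,0,0,0,-0.5],[0,0,0,0,0,0,-0.5],[0,0,0,0,0,0,-0.5],[0,0,0,0,0,0,-0.5]]
  ]
}}

```text
time: 43.85
tool_pos: [0.4815, -0.004, 0.0532]
tool_rot: [0.0, 0.722, 0.692, 0.0]
contact_force: [-1.0, 0.8, -0.1]
gripper_width: 0.298
```

Request:
{"op": "carry_out", "data": {
  "moves": [
    [[0,0,0,0,0,0,-1],[0,0,0,0,0,0,-1],[0,0,0,0,0,0,-1],[0,0,0,0,0,0,-1]]
  ]
}}

```text
time: 44.18
tool_pos: [0.4814, -0.0049, 0.0532]
tool_rot: [0.001, 0.722, 0.692, -0.001]
contact_force: [-1.4, -3.9, 1.6]
gripper_width: 0.129
```

Run:
```python
from held import *
plan(0.4828,-0.0044,0.054,87.7)
g,W,P=grab("wrist");save(g["frame"],"w27")
```

```text
t 44.18 at [ 0.4814 -0.0049  0.0532] yaw 87.62 tilt [-0.002 -0.   ] w 0.129 f [-1.4 -3.9  1.6]
TURN z total -0.02  | SHIFT total x 0.01 y 0.04 z -0.02 (hor norm 0.04)
level turn x,y shares [-0.    0.03]
```

View pics/w27.png

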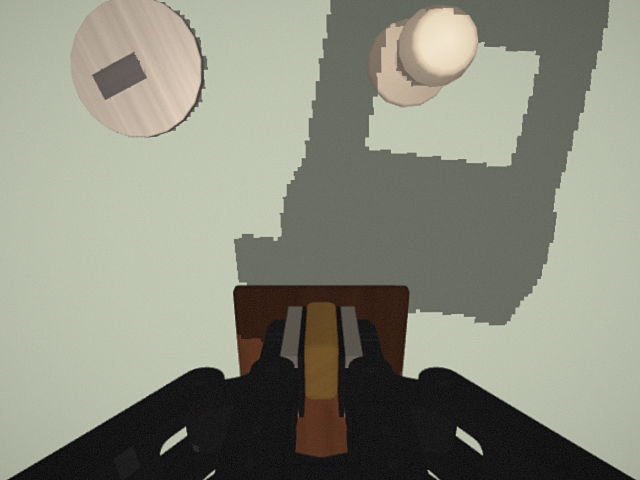

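Request:
{"op": "carry_out", "data": {
  "moves": [
    [[0,0,0,0,0.065,-0.175,-1],[0,0,0,0,0.083,-0.167,-1],[0,0,0,0,0.095,-0.16,-1],[0,0,0,0,0.11,-0.15,-1],[0,0,0,0,0.122,-0.14,-1],[0,0,0,0,0.134,-0.13,-1],[0,0,0,0,0,0,-1],[0,0,0,0,0,0,-1]]
  ]
}}

```text
time: 44.9
tool_pos: [0.5036, -0.0059, 0.0876]
tool_rot: [-0.001, 0.722, 0.692, -0.003]
contact_force: [-0.2, -5.3, -6.3]
gripper_width: 0.129
```

Run:
```python
from held import *
plan(0.4814+.0363,-0.0049,0.0532+.0458,87.7)
g,W,P=grab("wrist");save(g["frame"],"w28")
g,W,P=grab("scene");f=g["frame"];big=cv2.resize(f[220:420,250:450],None,fx=3,fy=3,interpolation=cv2.INTER_CUBIC);save(np.clip(big.astype(int)*2,0,255).astype(np.uint8),"s28")
```

```text
t 44.90 at [ 0.5036 -0.0059  0.0876] yaw 87.61 tilt [-0.002 -0.006] w 0.129 f [-0.2 -5.3 -6.3]
TURN z total -0.02  | SHIFT total x 0.04 y 0.35 z -0.29 (hor norm 0.35)
level turn x,y shares [-0.07  0.03]
```

View pics/w28.png

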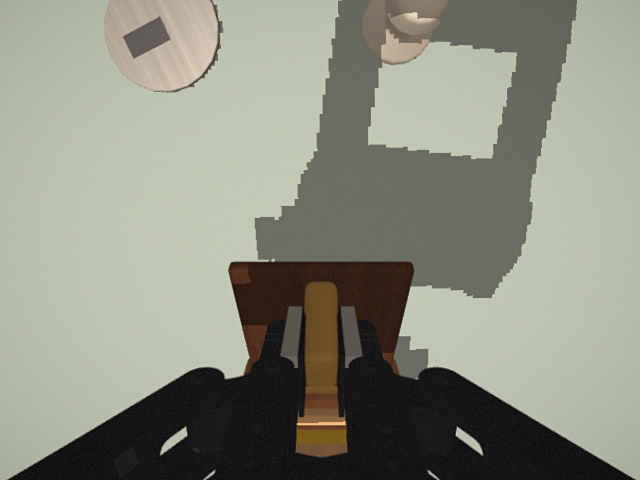

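View pics/s28.png

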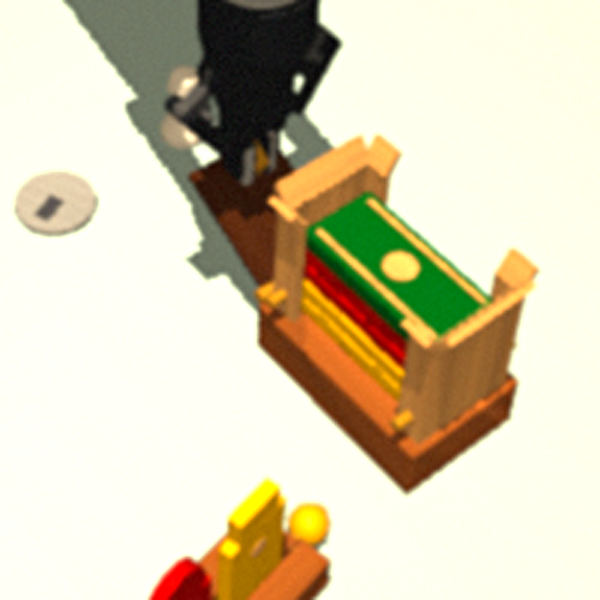

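Request:
{"op": "carry_out", "data": {
  "moves": [
    [[0,0,0,0,0.145,-0.12,-1],[0,0,0,0,0.16,-0.115,-1],[0,0,0,0,0,0,-1],[0,0,0,0,0,0,-1],[0,0,0,0,0,0,-1]]
  ]
}}

```text
time: 45.42
tool_pos: [0.515, -0.0064, 0.0963]
tool_rot: [-0.002, 0.722, 0.692, -0.003]
contact_force: [-0.8, -5.5, -7.4]
gripper_width: 0.122
```

```bash
cat > fl.py <<'E'
from held import *
def flap(P,f=None):
    # plate plane from dark points near flap, in dispenser frame
    a=np.radians(-2.3);c=np.array([.644,-.011])
    R=np.array([[np.cos(a),np.sin(a)],[-np.sin(a),np.cos(a)]])
    q=(P[...,:2]-c)@R.T; X=q[...,0];Y=q[...,1];Z=P[...,2]
    m=(np.abs(Y)>0.012)&(np.abs(Y)<0.033)&(X<-.095)&(X>-.18)&(Z>.03)&(Z<.14)
    x=X[m];z=Z[m]
    if len(x)<50: print("few",len(x));return
    best=None;rng=np.random.default_rng(0)
    for _ in range(300):
        i,j=rng.integers(len(x),size=2)
        if abs(x[i]-x[j])<.02: continue
        s=(z[j]-z[i])/(x[j]-x[i]);b=z[i]-s*x[i];n=(np.abs(z-s*x-b)/np.hypot(1,s)<.003)
        if best is None or n.sum()>best.sum(): best=n
    s,b=np.polyfit(x[best],z[best],1)
    print("flap plane angle %.1f deg, inliers %d/%d, z at hinge %.4f"%(np.degrees(np.arctan(-s)),best.sum(),len(x),s*-.082+b))
E
python3 - <<'E'
from fl import *
plan(0.4814+.0363,-0.0049,0.0532+.0458,87.7)
for n in("wrist","scene"):
    g,W,P=grab(n);flap(P)
    if n=="wrist": save(g["frame"],"w29")
E
```

```text
t 45.42 at [ 0.515  -0.0064  0.0963] yaw 87.60 tilt [-0.002 -0.008] w 0.122 f [-0.8 -5.5 -7.4]
TURN z total -0.02  | SHIFT total x 0.04 y 0.07 z -0.07 (hor norm 0.08)
level turn x,y shares [-0.09  0.02]
flap plane angle 35.3 deg, inliers 7628/9388, z at hinge 0.0460
flap plane angle 36.8 deg, inliers 350/492, z at hinge 0.0435
```

View pics/w29.png

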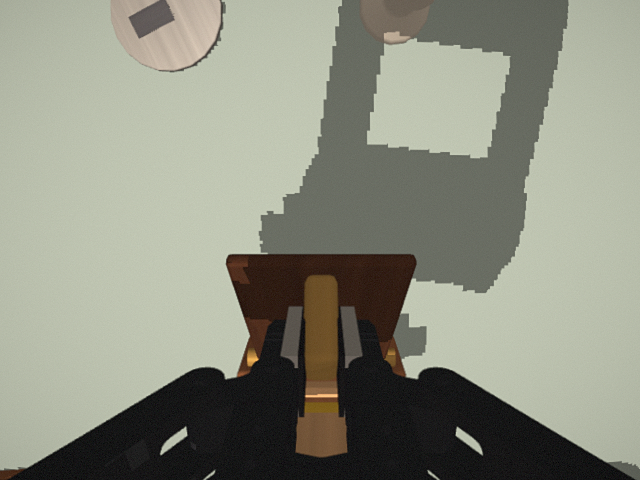

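Request:
{"op": "carry_out", "data": {
  "moves": [
    [[0,0,0,0,0.08,-0.05,-1],[0,0,0,0,0.06,-0.045,-1],[0,0,0,0,0,0,-1],[0,0,0,0,0,0,-1],[0,0,0,0,0,0,-1]]
  ]
}}

```text
time: 45.93
tool_pos: [0.5197, -0.0065, 0.0992]
tool_rot: [-0.003, 0.722, 0.692, -0.004]
contact_force: [-1.5, -5.8, -9.2]
gripper_width: 0.124
```

Run:
```python
from fl import *
plan(0.4814+.0363,-0.0049,0.0532+.0458,87.7)
for n in("wrist","scene"):
    g,W,P=grab(n);flap(P)
```

```text
t 45.93 at [ 0.5197 -0.0065  0.0992] yaw 87.61 tilt [-0.002 -0.01 ] w 0.124 f [-1.5 -5.8 -9.2]
TURN z total -0.02  | SHIFT total x 0.04 y -0.05 z 0.00 (hor norm 0.06)
level turn x,y shares [-0.11  0.02]
flap plane angle 38.4 deg, inliers 7619/9061, z at hinge 0.0464
flap plane angle 40.2 deg, inliers 332/454, z at hinge 0.0438
```

Request:
{"op": "carry_out", "data": {
  "moves": [
    [[0,0,0,0,0,0,-0.3],[0,0,0,0,0,0,0.2],[0,0,0,0,0,0,0.2],[0,0,0,0,0,0,0.2],[0,0,0,0,0,0,0.2],[0,0,0,0,0,0,0.2]]
  ]
}}

```text
time: 46.53
tool_pos: [0.5239, -0.0056, 0.1037]
tool_rot: [0.0, 0.722, 0.692, 0.0]
contact_force: [0.3, -0.3, 0.3]
gripper_width: 0.598
```

Request:
{"op": "carry_out", "data": {
  "moves": [
    [[0,0,0,0,0,-0.3,0.2],[0,0,0,0,0,-0.6,0.2],[0,0,0,0,0,-0.9,0.2],[0,0,0,0,0,-0.9,0.2],[0,0,0,0,0,-0.5,0.2],[0,0,0,0,0,0,0.2],[0,0,0,0,0,0,0.2]]
  ]
}}

```text
time: 47.12
tool_pos: [0.5246, -0.0058, 0.234]
tool_rot: [0.002, 0.722, 0.692, 0.002]
contact_force: [-0.6, 0.3, -0.1]
gripper_width: 0.597
```

Run:
```python
from fl import *
plan(0.52,-0.0065,0.25,87.7)
for n in("wrist","scene"):
    g,W,P=grab(n);flap(P);save(g["frame"],"f_"+n)
look("t30")
```

```text
t 47.12 at [ 0.5246 -0.0058  0.234 ] yaw 87.61 tilt [-0.001  0.005] w 0.597 f [-0.6  0.3 -0.1]
TURN z total -0.02  | SHIFT total x -0.02 y -0.11 z -0.40 (hor norm 0.12)
level turn x,y shares [0.06 0.01]
flap plane angle 39.2 deg, inliers 3860/3874, z at hinge 0.0453
flap plane angle 39.1 deg, inliers 402/455, z at hinge 0.0451
die? px [454. 216.] xy 515.4 -384.6 size 70.9 38.0 ang 34.55 z 0.0601 n 190
other [446. 286.] xy 327.7 -373.2 size 117 51 ang 80.5 z 0.017 774
```

View pics/f_wrist.png

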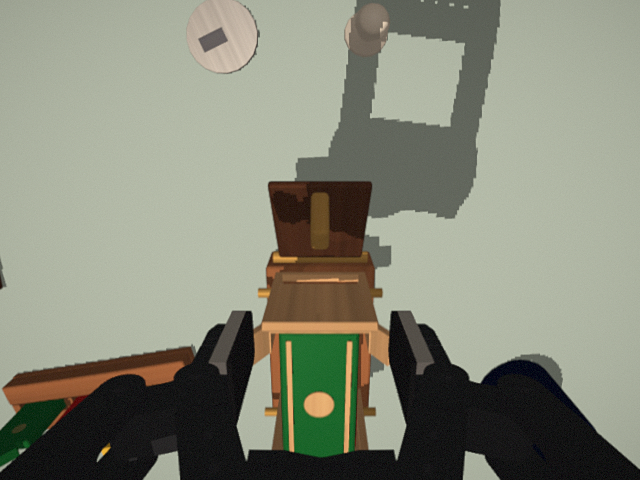

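View pics/f_scene.png

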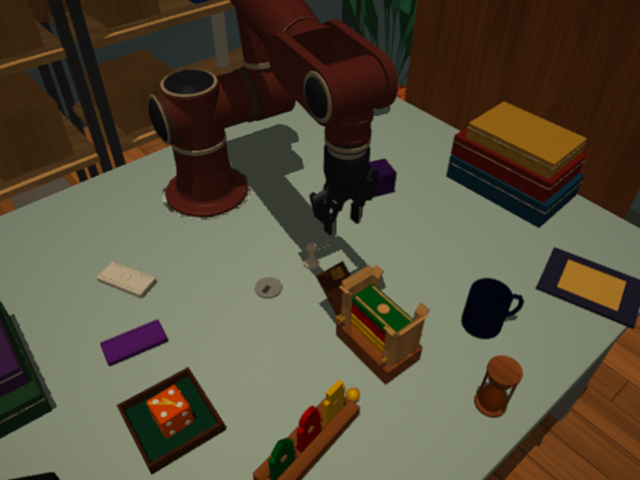

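Request:
{"op": "carry_out", "data": {
  "moves": [
    [[0,0,0,0,0,0,0.2],[0,0,0,0,0,0,0.2],[0,0,0,0,0,0,0.2],[0,0,0,0,0,0,0.2],[0,0,0,0,0,0,0.2],[0,0,0,0,0,0,0.2],[0,0,0,0,0,0,0.2],[0,0,0,0,0,0,0.2]]
  ]
}}

```text
time: 47.93
tool_pos: [0.5235, -0.0057, 0.2311]
tool_rot: [0.0, 0.722, 0.692, 0.0]
contact_force: [0.4, 0.2, -0.8]
gripper_width: 0.598
```

Request:
{"op": "carry_out", "data": {
  "moves": [
    [[0,0,0,0,0,0,0.2],[0,0,0,0,0,0,0.2],[0,0,0,0,0,0,0.2],[0,0,0,0,0,0,0.2],[0,0,0,0,0,0,0.2],[0,0,0,0,0,0,0.2],[0,0,0,0,0,0,0.2],[0,0,0,0,0,0,0.2]]
  ]
}}

```text
time: 48.6
tool_pos: [0.5235, -0.0057, 0.2311]
tool_rot: [-0.0, 0.722, 0.692, -0.0]
contact_force: [0.5, -1.0, -1.0]
gripper_width: 0.596
```

Run:
```python
from fl import *
print(state()["time"],state()["contact_force"])
for n in("wrist","scene"):
    g,W,P=grab(n);flap(P)
f=g["frame"];hsv=cv2.cvtColor(f,cv2.COLOR_RGB2HSV)
rr(P,(hsv[...,0]<14)&(hsv[...,1]>150)&(P[...,2]>0.054)&(P[...,2]<.07)&(P[...,1]<-.3),"die top")
rr(P,(P[...,2]>0.118)&(P[...,2]<.132)&(np.abs(P[...,0]-.644)<.075)&(np.abs(P[...,1]+.011)<.05)&(hsv[...,0]>36)&(hsv[...,0]<90),"green")
print(ticket.job_done())
```

```text
48.6 [ 0.50689155 -1.01848649 -0.95824148]
flap plane angle 39.2 deg, inliers 3898/3929, z at hinge 0.0453
flap plane angle 40.3 deg, inliers 410/459, z at hinge 0.0431
die top px [169. 406.] xy 522.6 -401.6 size 58.4 56.4 ang -1.31 z 0.0619 n 743
green px [371. 298.] xy 616.4 -12.3 size 57.4 37.2 ang -3.17 z 0.1249 n 387
the job is handed in; nothing more can be done
None
```

The job is done and handed in at about 48 s of the 210 s allowed. No verdict was returned.

- **Die:** I lifted it out of the magazine and set it flat in the dice tray. The last check put it within about 1 mm of the tray's centre, with its top at 62 mm.
- **Tiles:** I loaded the five tiles on the shelf in the standees' order from the brass ball: yellow, yellow, red, red, green from the bottom. The wrist camera's last clear look showed the stack flat, with its top at 126 mm, centred to within about 3 mm. The scene picture shows the same colour order.
- **Flap:** I raised it by its tab and let go. It stayed put, reading 39.2° from the wrist camera and 40.3° from the scene camera.
- **Rest of the scene:** in the final pictures the standees, mug, coin, pawn and deck box look unmoved, and the purple and white look-alikes were left alone. I judged this by eye and did not measure it.

One check disagreed. The last scene-camera fit of the green tile covered only part of it, because the magazine wall hid the rest. Its position reading (616 mm instead of about 647 mm along x) is therefore not usable, and I relied on the wrist reading. I saw no knocked tile and no loss of grip during the run.

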